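# Set the tumbler drum to its pointer and load the liner cup

### The job

Get the small bench tumbler ready: first turn its tilted grey drum by the orange fin until the fin points straight at the red pointer, then stand the blue liner cup fully home inside the drum, leaving the fin on the pointer. Do not shift the red pointer or the other things on the table.

Things in the scene. Friction and masses are not known exactly. Their poses are not given: they have to be found in the camera images.
- tumbler: bench tumbler fixed to the table: steel foot plate 200 x 190 mm, green square face plate 216 x 196 mm that leans 35 degrees towards its front (-x side); origin on the table under the face centre, z up, x to its back. The face centre lies 95 mm above the origin. Edge heights of the face over the table: front 33 mm, back 157 mm.
- drum (a joint): turn of the drum about its axis, which is the face normal through the face centre: 0 = fin points straight up the slope, growing anticlockwise as seen looking into the drum (fin moves towards the tumbler's +y); starts at negative values. Stiff turning, about 0.2 N m (4 N at the fin), and it stays where it is left. No stop within -1.3 to 1.3.
- drum_floor (a point): centre of the drum's inner floor, 14 mm out from the face. Axes: z along the drum axis out of the mouth (35 degrees from vertical, leaning to the tumbler's front), x towards the fin. The drum is a grey round tapered pot, open at the top: inner radius 28 mm at the floor and 31 mm at the rim, inner depth 56 mm, outer radius 35 mm at the rim.
- fin_grip (a point): middle of the grip on the drum's orange fin, same axes as drum_floor (x radial outward, y across the fin, z along the drum axis). The fin is a plate 14 mm thick across y; from this point it reaches 21 mm along z to its top edge and 26 mm down, 19 mm outward and 27 mm inward to the drum wall. The point is 62 mm from the drum axis and 47 mm out from the face.
- fin_mark (a point): mark point 4 mm beyond the fin's outer end, 85 mm from the drum axis; turns with the drum
- pointer (a joint): turn of the red pointer about the same axis with the same zero and sense as drum; the fin points at the pointer when the two joints are equal. Clamped (over 3 N m); to be left alone.
- pointer_tip (a point): point just in front of the red pointer's tip, 85 mm from the drum axis, 60 mm out from the face; fin_mark meets it when the fin points at the pointer. The pointer is an upright 10 mm wide, 62 mm high off the face, 88 to 104 mm from the axis, so beyond the end of the fin.
- liner: loose blue tapered cup standing upright on the table, open at the top, 110 mm high, outer radius 26 mm at the foot and 31.5 mm at the rim, wall 3 mm, about 120 g; origin at the centre of its underside, z up to its mouth. Nested fully home its foot rests on the drum's floor, about 2 mm free all round, and its upper 54 mm stand out of the drum.
- duct_tape: bystander: grey roll of tape lying flat, 103 mm across, 48 mm high; origin under its centre
- charger_brick: bystander: black charger brick 60 x 128 x 40 mm; origin under its centre
- tape_measure: bystander: yellow tape measure standing, 38 x 75 x 62 mm; origin under its centre
- tester_box: bystander: blue carton 65 x 130 x 105 mm; origin under its centre
- black_remote: bystander: black remote control 42 x 130 x 17 mm; origin under its centre
Mind the look-alikes: they are no part of the job. There is more than one size of the liner; the job needs the smaller.

How it is judged:
On the way, in this order (a step that is already met when the one before it is completed fails the run):
1. the fin points at the pointer (marks within 7 mm) with the liner still out of the drum (distance between fin_mark and pointer_tip below 0.007 m and distance between liner and drum_floor above 0.08 m), for 0.3 s.
2. the liner cup is fully home in the drum (distance between liner and drum_floor below 0.007 m and angle between the z axis of liner and the z axis of drum_floor, either way round below 0.12 rad), for 0.2 s.
At the end, for the whole second after the job is handed in: The fin points at the pointer (fin_mark within 7 mm of pointer_tip, half the fin's thickness), and the liner cup stands fully home in the drum (centre of its underside within 7 mm of the drum floor's centre, axes within 0.12 rad), at rest (all of step 2 and distance between fin_mark and pointer_tip below 0.007 m and linear speed of liner below 0.02 m/s); the robot touches nothing.
It fails at once if the red pointer is shifted by more than 8 mm (distance of pointer_tip from where it was at the start of the episode above 0.008 m).
It fails at once if a bystander is shifted by more than 30 mm (distance of any of duct_tape, charger_brick, tape_measure, tester_box, black_remote from where it was at the start of the episode above 0.03 m).
It also fails if it takes over 51 s, if anything falls off the work surface, if the arm or the gripper's body presses on something with over 40 N, if the wrist force passes 120 N, or if a joint passes its speed limit or range.

### The arm

A 6-joint arm with a two-finger parallel gripper is mounted at the origin on a cart in front of the work surface, level with it; the furniture and walls round the work are solid. World frame = base frame: x ahead of the robot, y to its left, z up, the work surface at z = 0. Lengths are in m, angles in rad, forces in N, time in s.
With the tool pointing down it reaches from about 0.25 to 0.725 m from the base axis. Payload 4 kg.
Tool frame: the origin (TCP) lies on the centre line of the jaws, within the pads' length; the fingertips stand 19 mm ahead of it and the grasp point (between the pads) is the TCP; z points along the fingers, y is the direction in which the jaws open and shut (so a half turn about z gives the same grasp; the last joint's range is limited). The gripper opens to 85 mm and grips with 20 to 120 N. Pads are 22 mm wide; open, the fingers measure 114 mm over their backs; the gripper's body (76 mm by 85 mm) begins 54 mm behind the grasp point. The pads swing forward as they close: fully open they stand 13 mm farther back than shut.
Start: joints at [1.158, 0.241, 0.005, 1.335, 0, 1.571], TCP at [0.201, 0.458, 0.211] pointing down, gripper open.
Joint ranges: [-2.72, 2.72], [-1.05, 1.87], [-1.09, 1.28], [-1.99, 2.15], [-1.42, 1.44], [-3.14, 3.14]. Speed limits (rad/s): [2.79, 2.79, 3.14, 3.14, 3.14, 3.14].

### API

Orientations are given as a unit quaternion [x, y, z, w].
In Python, from workcell import bot gives the robot as it stands. The module is installed in compiled form; this text tells all that it offers.
- The arm moves only by the shell command python3 -m handwheel 'ROWS' [OPENING]. ROWS is JSON, a list of rows, each an object of numbers: "dx", "dy", "dz": the shift along the tool's x, y, z as a fraction of full scale; "ax", "ay", "az": the turn, a rotation vector about the tool's x, y, z as a fraction of full scale. In form: [{"dx": .., "dy": .., "dz": .., "ax": .., "ay": .., "az": ..}, ...]. A call has 1 to 12 rows; each row shifts and turns the commanded pose from where the row before left it, along the tool's axes as they then stand; what a row does not reach is not made up. Full scale, the value 1, is 2.5 cm for a shift and 0.15 rad for a turn. A row lasts 1/10 s, in which the tool goes at most 50 mm and 8.59 degrees, less where a joint would pass 70% of its speed; a pose out of reach is approached as far as the arm can. A call with a number of a shift or a turn outside -1 to 1 is refused whole. A call with a gripper value outside its range is refused whole. OPENING is the gripper's target within -1 to 1 (fully open at 1, half-way at 0, shut at -1), set as the call begins (- or left out, the last holds). The fingers move at their own pace and stop on an object; the grip force is fixed at half the most. Time passes only in rows, so rows that do not move let the fingers close. It gives the time, the measured TCP pose, the force and the opening at its end, in the units of the state.
- bot.get_obs(): the state, without advancing time (a new reading comes with each control period).
- bot.camera(name): name is "scene" or "top" or "wrist"; returns a dict with "img" (480x640x3 uint8, red, green, blue), "intrinsics" (3x3 intrinsics, pixels), "eye" and "rotation" of the camera in the world. Camera axes: x right, y down, z forward; pixel columns grow to the right and rows downward; lengths in m; the calibration is good to about 2 mm. A picture is of the moment at which its call begins. There is no depth.
- bot.job_done(): hands the job in, once; it reports no verdict.
Trained networks look in a picture, given as the dict that the camera call returned (one of the last four; its "shot" number tells which), for a name from the list of things; names that differ only in an ending like _2 or _b are one class to them, and where a whole thing is asked for, a point or a joint stands for the part that bears it (a point fixed in the world has none). Each returns a list of dicts, best first, with "confidence" (0 to 1); they miss things now and then, are a little off and sometimes report something else, mostly with a low value. They report only what shows in the picture. A call takes as long as a camera call. They do not tell look-alikes from the thing itself.
- bot.trace(thing, picture): "region" (480x640 bool, what is visible of it) and "rect" ([centre column, centre row, width, height] in pixels, round what is visible of it).
The state is a dict: "clock": time; "joint_pos": joint angles; "joint_vel": joint speeds; "tau": joint torques, N m; "eef_pos": TCP position; "tool_rot": TCP orientation; "ft_force": force on the tool from outside, world axes, zero at the start; "ft_torque": the same for the moment, N m; "grip_width": finger opening in m.
Only numpy, scipy, OpenCV 4.12 (cv2) and the standard library are available. Lean on these libraries where they do the work, as an engineer would, in place of code of your own. Each camera call takes 0.05 s, during which the arm holds its last target.

## Working session

There is one attempt and no reset: what is moved stays moved. The work goes in short steps, Python scripts to look and compute and a shell command to move; the robot and the scene stay as the last step left them, time stands still between calls to the robot, and variables do not carry over. Pictures are saved under pics/ and viewed, and the job is handed in when it is done.

```bash
mkdir -p pics; cat > h.py <<'E'
from workcell import bot
import numpy as np, cv2
def save(c,name,crop=None,scale=1):
    im=c["img"][:,:,::-1]
    if crop: x0,y0,x1,y1=crop; im=im[y0:y1,x0:x1]
    if scale!=1: im=cv2.resize(im,None,fx=scale,fy=scale,interpolation=cv2.INTER_CUBIC)
    cv2.imwrite("pics/"+name+".png",im)
def proj(c,p):
    K=np.array(c["intrinsics"]);R=np.array(c["rotation"]);e=np.array(c["eye"])
    q=(np.atleast_2d(p)-e)@R; q=q@K.T
    return q[:,:2]/q[:,2:]
def ray(c,u,v,z=0):
    K=np.array(c["intrinsics"]);R=np.array(c["rotation"]);e=np.array(c["eye"])
    d=R@np.linalg.inv(K)@np.array([u,v,1.]); return e+d*(z-e[2])/d[2]
E
python3 - <<'E'
from h import *
o=bot.get_obs(); print({k:np.round(v,3).tolist() for k,v in o.items()})
for n in["scene","top","wrist"]:
    c=bot.camera(n); save(c,n+"0"); print(n,np.round(c["eye"],3),np.round(c["rotation"],3).tolist(),np.round(c["intrinsics"],1).tolist())
    for t in["tumbler","drum","pointer","fin_grip","liner","duct_tape","charger_brick","tape_measure","tester_box","black_remote"]:
        for r in bot.trace(t,c)[:3]: print(t,round(r["confidence"],2),np.round(r["rect"],0))
E
```

```text
{'clock': 0.0, 'joint_pos': [1.158, 0.241, 0.004, 1.335, 0.0, 1.571], 'joint_vel': [0.001, 0.001, -0.0, -0.001, -0.002, -0.001], 'tau': [-0.0, -37.232, 25.241, 0.017, -0.0, -0.0], 'eef_pos': [0.2, 0.457, 0.21], 'tool_rot': [0.205, 0.979, -0.001, -0.0], 'ft_force': [-0.614, 0.354, 0.02], 'ft_torque': [-0.002, 0.023, -0.009], 'grip_width': 0.085}
scene [-0.046 -0.674  0.864] [0.852, -0.309, 0.154, -0.395] [[501.8, 0.0, 320.8], [0.0, 501.8, 234.0], [0.0, 0.0, 1.0]]
tumbler 0.76 [330. 228. 110. 112.]
tumbler 0.58 [329. 212.  51.  37.]
tumbler 0.18 [212. 253.  33.  34.]
drum 0.56 [329. 214.  50.  36.]
pointer 0.63 [328. 205.  28.  61.]
fin_grip 0.87 [328. 215.  52.  31.]
liner 0.93 [438. 351.  48.  74.]
liner 0.63 [367. 330.  32.  54.]
liner 0.2 [327. 215.  59.  33.]
duct_tape 0.7 [369. 331.  32.  56.]
duct_tape 0.64 [214. 252.  37.  34.]
duct_tape 0.62 [234. 202.  37.  37.]
charger_brick 0.57 [258. 288.  44.  46.]
charger_brick 0.39 [231. 203.  38.  39.]
charger_brick 0.36 [407. 406.  81.  99.]
tape_measure 0.68 [415. 300.  34.  38.]
tester_box 0.82 [408. 405.  81.  98.]
tester_box 0.24 
[... 225 characters left out ...]
2 [459. 276.  56.  27.]
drum 0.58 [304. 208.  36.  38.]
pointer 0.71 [294. 194.  24.  31.]
fin_grip 0.69 [305. 207.  31.  38.]
liner 0.81 [404. 254.  24.  20.]
liner 0.67 [449. 235.  34.  34.]
duct_tape 0.68 [199. 245.  38.  36.]
duct_tape 0.67 [304. 208.  32.  38.]
charger_brick 0.83 [308. 287.  38.  22.]
charger_brick 0.3 [403. 252.  24.  23.]
tape_measure 0.69 [394. 204.  23.  19.]
tape_measure 0.28 [297. 209.  74.  78.]
tester_box 0.71 [458. 277.  53.  28.]
black_remote 0.75 [243. 295.  41.  14.]
wrist [0.136 0.487 0.375] [0.828, 0.542, 0.078, 0.12] [[351.1, 0.0, 323.9], [0.0, 351.1, 236.8], [0.0, 0.0, 1.0]]
charger_brick 0.63 [106. 456.  46.  43.]
black_remote 0.85 [232. 390.  52.  44.]
```

```bash
sed -i 's/R=np.array(c\["rotation"\])/R=Rot.from_quat(c["rotation"]).as_matrix()/; 1i from scipy.spatial.transform import Rotation as Rot' h.py; python3 - <<'E'
from h import *
for n in["scene","top"]:
    c=bot.camera(n); save(c,n+"_crop",(180,150,500,470) if n=="scene" else (170,150,500,320),2 if n=="scene" else 2.4)
E
```

```text
(no output)
```

View pics/scene0.png

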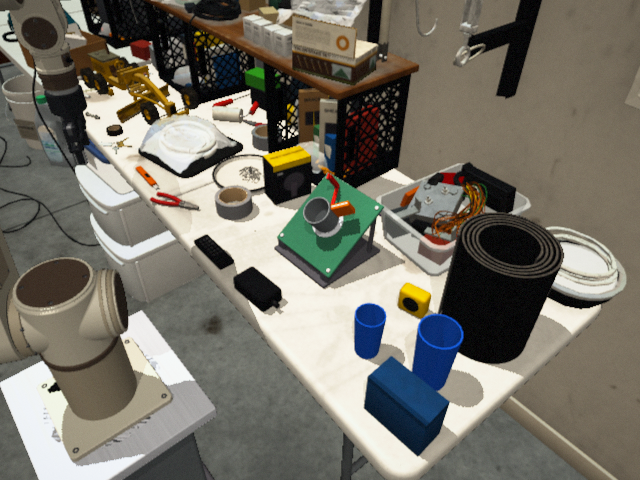

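View pics/top_crop.png

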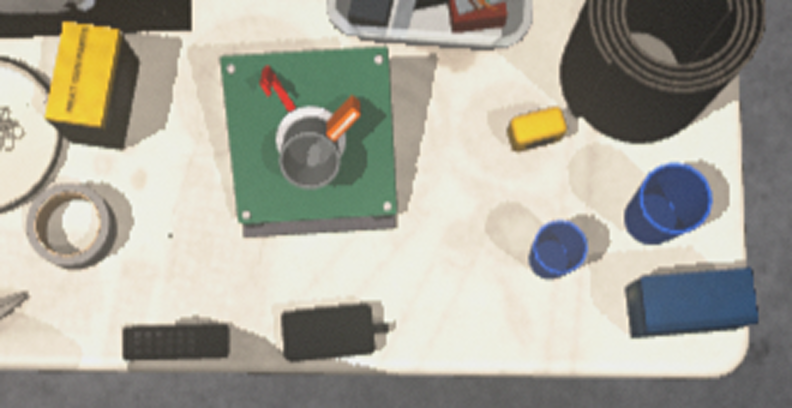

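Two blue cups are visible: scene (369,331) / top (404,254), and scene (438,351) / top (449,235). The first is clearly the smaller, so it fits. I'll confirm that in a crop and measure the tumbler.

```bash
python3 - <<'E'
from h import *
c=bot.camera("scene"); save(c,"s_tum",(265,160,395,290),6); save(c,"s_cups",(340,290,480,400),5)
c=bot.camera("top"); save(c,"t_tum",(250,160,350,260),6);
E
```

```text
(no output)
```

View pics/s_tum.png

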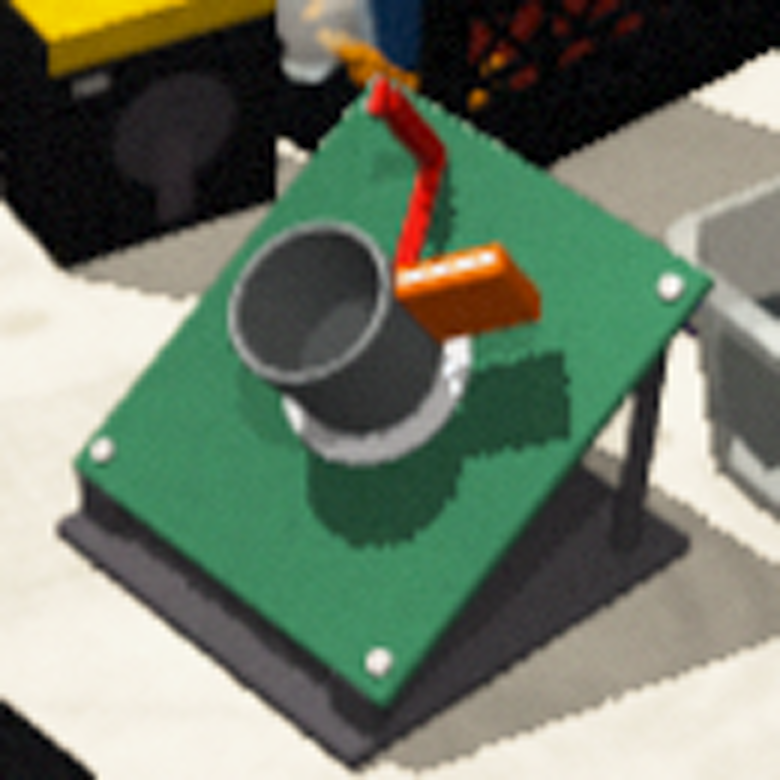

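View pics/t_tum.png

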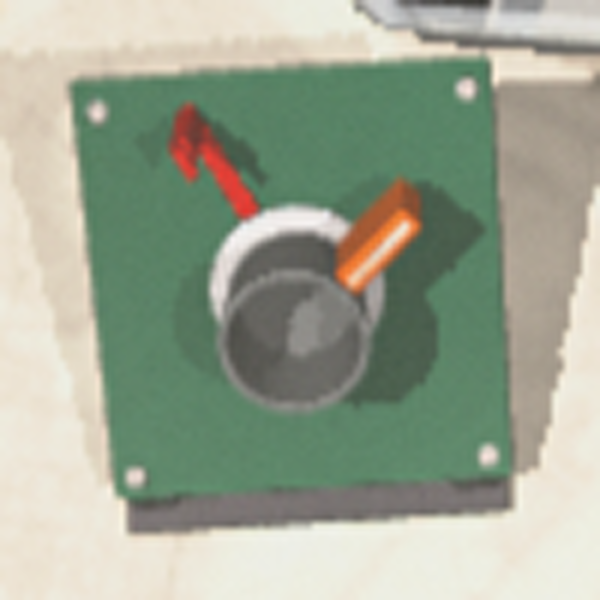

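View pics/s_cups.png

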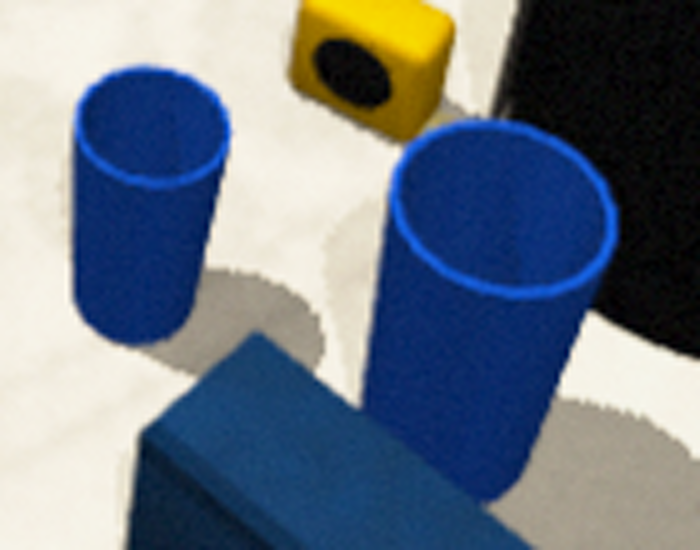

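```bash
cat >> h.py <<'E'
th=np.radians(35)
def tum_R(yaw):
    Rz=Rot.from_euler('z',yaw).as_matrix()
    # face frame: ex up-slope, ey = tumbler y, ez normal (leaning to -x)
    F=np.array([[np.cos(th),0,np.sin(th)],[0,1,0],[-np.sin(th),0,np.cos(th)]]).copy()
    ex=np.array([np.cos(th),0,np.sin(th)]);ez=np.array([-np.sin(th),0,np.cos(th)]);ey=np.cross(ez,ex)
    return Rz@np.stack([ex,ey,ez],1)
def fpt(P,r,a,h):  # P=x,y,yaw ; polar on face
    return np.array([P[0],P[1],.095])+tum_R(P[2])@np.array([r*np.cos(a),r*np.sin(a),h])
def fxy(P,x,y,h): return np.array([P[0],P[1],.095])+tum_R(P[2])@np.array([x,y,h])
E
cat > fit.py <<'E'
from h import *
from scipy.optimize import least_squares
cs=bot.camera("scene");ct=bot.camera("top")
S=np.array([(78,465),(385,705),(712,283),(380,80)])/6+[265,160]
T=np.array([(120,495),(512,472),(490,58),(72,82)])/6+[250,160]
for u,v in T: print(ray(ct,u,v,.095))
cor=[(-.108,.098),(-.108,-.098),(.108,-.098),(.108,.098)]
rimS=np.array([311,302])/6+[265,160]; rimT=np.array([297,341])/6+[250,160]
def res(P):
    pts=np.array([fxy(P,x,y,0) for x,y in cor]+[fxy(P,0,0,.070)])
    return np.concatenate([(proj(cs,pts)-np.vstack([S,rimS])).ravel(),(proj(ct,pts)-np.vstack([T,rimT])).ravel()])
c0=ray(ct,299,205,.095)
best=min((least_squares(res,[c0[0],c0[1],y]) for y in np.arange(-3,3,.5)),key=lambda s:s.cost)
print(best.x,best.cost); print(best.fun.reshape(-1,2).round(1).tolist())
P=best.x
# fin: top edge, outer end center r=.081 h=.068
fS=np.array([(495,252)])/6+[265,160]; fT=np.array([(412,222)])/6+[250,160]
a=least_squares(lambda a: np.concatenate([(proj(cs,fpt(P,.081,a[0],.068))-fS).ravel(),(proj(ct,fpt(P,.081,a[0],.068))-fT).ravel()]),[-.6]);print("fin",a.x,a.fun)
def ov(c,off,name,ap,af):
    im=c["img"][:,:,::-1][off[1]:off[1]+130,off[0]:off[0]+130]; im=cv2.resize(im,None,fx=6,fy=6,interpolation=cv2.INTER_CUBIC)
    def L(A,B,col):
        q=((proj(c,np.array([A,B]))-off+.5)*6).astype(int); cv2.line(im,tuple(q[0].tolist()),tuple(q[1].tolist()),col,1)
    for i in range(4): L(fxy(P,*cor[i],0),fxy(P,*cor[(i+1)%4],0),(255,255,0))
    R=tum_R(P[2])
    def bar(r0,r1,w,h0,h1,a,col):
        e=np.array([-np.sin(a),np.cos(a)])
        def p(r,s,h): return fxy(P,r*np.cos(a)+s*e[0],r*np.sin(a)+s*e[1],h)
        for s in(-w/2,w/2):
            L(p(r0,s,h0),p(r1,s,h0),col);L(p(r0,s,h1),p(r1,s,h1),col);L(p(r0,s,h0),p(r0,s,h1),col);L(p(r1,s,h0),p(r1,s,h1),col)
        for r in(r0,r1):
            for h in(h0,h1): L(p(r,-w/2,h),p(r,w/2,h),col)
    bar(.035,.081,.014,.021,.068,af,(255,0,0)); bar(.088,.104,.010,0,.062,ap,(255,255,255))
    for k in range(40): L(fpt(P,.035,k*np.pi/20,.07),fpt(P,.035,(k+1)*np.pi/20,.07),(0,255,255))
    cv2.imwrite("pics/"+name+".png",im)
import sys
ap=float(sys.argv[1]);af=float(sys.argv[2]) if len(sys.argv)>2 else a.x[0]
ov(cs,np.array([265,160]),"ovs"+sys.argv[1],ap,af);ov(ct,np.array([250,160]),"ovt"+sys.argv[1],ap,af)
E
python3 fit.py 0.5
```

```text
[0.50275804 0.12658072 0.095     ]
[ 0.50910508 -0.05795348  0.095     ]
[ 0.71158689 -0.05257307  0.095     ]
[0.70488354 0.14890787 0.095     ]
[0.60380577 0.03993373 0.03408536] 6.574496425632045
[[-1.8, 0.1], [-0.7, 1.0], [1.0, -0.9], [-0.2, -1.4], [-0.4, 0.1], [-0.4, 0.4], [0.9, 0.3], [0.9, -1.1], [-0.0, -0.9], [0.1, -0.5]]
fin [-0.78155703] [ 1.44250494  0.60830753  0.51167385 -1.81433283]
```

View pics/ovs0.5.png

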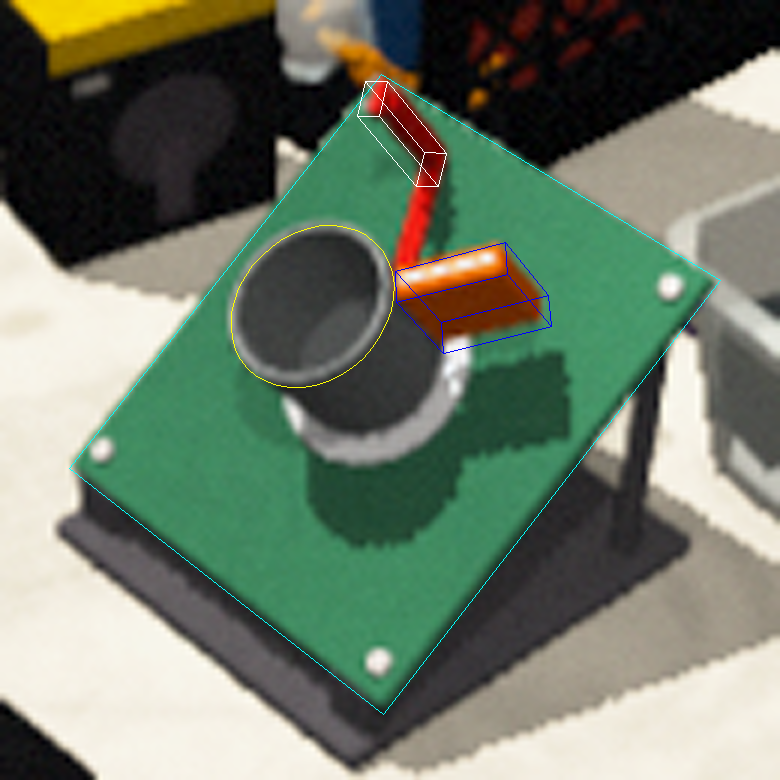

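View pics/ovt0.5.png

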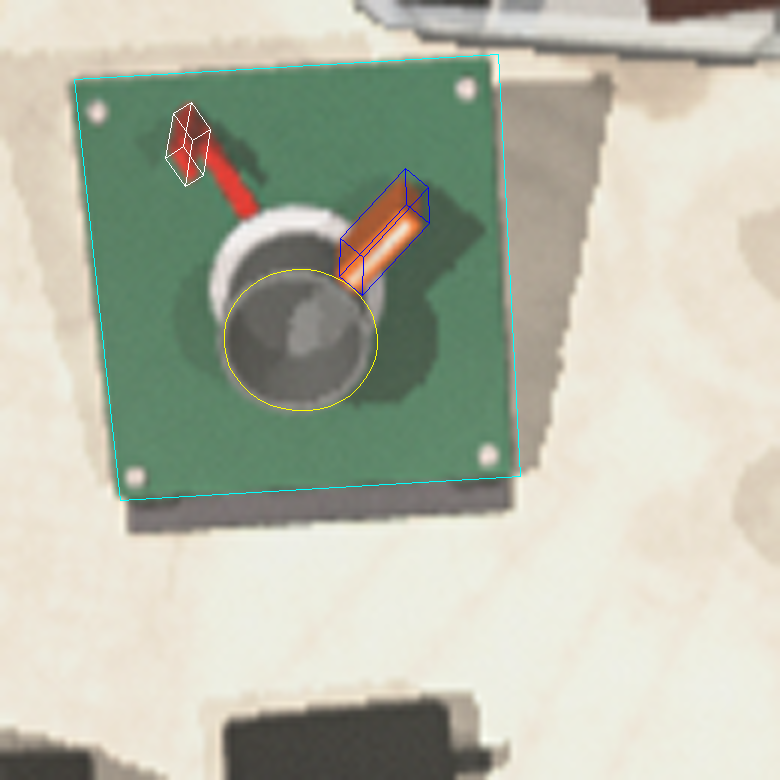

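Scene crop: the left cup (rim about (370,315)) is plainly smaller than the right one (rim about (441,332)), so the left one is the liner. In both views the overlay fits the face and drum. The pointer is at about 0.49 rad and the fin at about -0.77. Next I'll locate the liner and plan the rows.

```bash
cat >> h.py <<'E'
from scipy.optimize import least_squares
P0=np.array([0.6038,0.0399,0.0341])
def toolR(yaxis,z):
    z=np.array(z)/np.linalg.norm(z); y=np.array(yaxis,float); y-=z*(y@z); y/=np.linalg.norm(y)
    return np.stack([np.cross(y,z),y,z],1)
def cur(o=None):
    o=o or bot.get_obs(); return np.array(o["eef_pos"]),Rot.from_quat(o["tool_rot"]).as_matrix()
def plan(p0,R0,p1,R1,n=None,dec=2):
    rel=R0.T@(p1-p0); w=Rot.from_matrix(R0.T@R1).as_rotvec()
    n0=n or 1
    while True:
        A=np.eye(3)*0;M=Rot.from_rotvec(w/n0).as_matrix();Q=np.eye(3)
        for k in range(n0): A+=Q;Q=Q@M
        dp=np.linalg.solve(A,rel)
        if n or (max(abs(dp))<.024 and max(abs(w/n0))<.14): break
        n0+=1
    row=np.round(np.r_[dp/.025,w/n0/.15],dec)
    p,R=apply(p0,R0,[row]*n0)
    print(n0,"rows",dict(zip("dx dy dz ax ay az".split(),row.tolist())),"-> err mm",np.round((p-p1)*1e3,1),"rot",np.round(Rot.from_matrix(R1.T@R).as_rotvec(),3))
    return p,R
def apply(p,R,rows):
    for r in rows:
        p=p+R@(np.array(r[:3])*.025); R=R@Rot.from_rotvec(np.array(r[3:])*.15).as_matrix()
    return p,R
def fin_pose(a,r=.062,h=.047,P=P0):
    F=tum_R(P[2]); t=F@np.array([-np.sin(a),np.cos(a),0]); return fpt(P,r,a,h),toolR(t,-F[:,2])
E
python3 - <<'E'
from h import *
cs=bot.camera("scene");ct=bot.camera("top")
f=lambda x:np.r_[(proj(cs,[x[0],x[1],.11])-[370.4-.5,315.2-.5]).ravel(),(proj(ct,[x[0],x[1],.11])-[403.3,253.3]).ravel()]
s=least_squares(f,[.5,-.2]);print("liner",s.x,s.fun.round(2))
print("tester",ray(ct,458,277,.105),"bigcup",ray(ct,450,233,.13),"tm",ray(ct,394,204,.06), "box corner",ray(ct,170+630/2.4,150+285/2.4,.105))
p,R=cur()
a=-.765
p1,R1=fin_pose(a,h=.16); print(p1,R1.tolist())
p,R=plan(p,R,p1,R1)
E
```

```text
liner [ 0.46240433 -0.24563384] [-0.38  0.38  0.04 -0.65]
tester [ 0.39152243 -0.39370516  0.105     ] bigcup [ 0.51099861 -0.37398912  0.13      ] tm [ 0.61345784 -0.23201643  0.06      ] box corner [ 0.41610517 -0.32476294  0.105     ]
[ 0.55016085 -0.00489207  0.25171794] [[-0.6141892363820204, 0.5423689317227989, 0.5732429884563269], [0.6719878635668111, 0.7403039285969566, 0.019555166141585523], [-0.41376792182500505, 0.3972229036772453, -0.8191520442889918]]
23 rows {'dx': -0.95, 'dy': -0.35, 'dz': 0.07, 'ax': -0.1, 'ay': -0.15, 'az': 0.09} -> err mm [-2.1  2.7  5.7] rot [ 0.002 -0.014 -0.001]
```

```bash
python3 - <<'E'
from h import *
p,R=cur()
p1,R1=fin_pose(-.765,h=.19)
plan(p,R,p1,R1,24)
E
```

```text
24 rows {'dx': -0.9, 'dy': -0.35, 'dz': 0.02, 'ax': -0.1, 'ay': -0.14, 'az': 0.09} -> err mm [-4.4 -3.7 -0.9] rot [-0.006 -0.002  0.018]
```

```bash
python3 -m handwheel '[{"dx":-0.9,"dy":-0.35,"dz":0.02,"ax":-0.1,"ay":-0.14,"az":0.09},{"dx":-0.9,"dy":-0.35,"dz":0.02,"ax":-0.1,"ay":-0.14,"az":0.09},{"dx":-0.9,"dy":-0.35,"dz":0.02,"ax":-0.1,"ay":-0.14,"az":0.09},{"dx":-0.9,"dy":-0.35,"dz":0.02,"ax":-0.1,"ay":-0.14,"az":0.09},{"dx":-0.9,"dy":-0.35,"dz":0.02,"ax":-0.1,"ay":-0.14,"az":0.09},{"dx":-0.9,"dy":-0.35,"dz":0.02,"ax":-0.1,"ay":-0.14,"az":0.09},{"dx":-0.9,"dy":-0.35,"dz":0.02,"ax":-0.1,"ay":-0.14,"az":0.09},{"dx":-0.9,"dy":-0.35,"dz":0.02,"ax":-0.1,"ay":-0.14,"az":0.09},{"dx":-0.9,"dy":-0.35,"dz":0.02,"ax":-0.1,"ay":-0.14,"az":0.09},{"dx":-0.9,"dy":-0.35,"dz":0.02,"ax":-0.1,"ay":-0.14,"az":0.09},{"dx":-0.9,"dy":-0.35,"dz":0.02,"ax":-0.1,"ay":-0.14,"az":0.09},{"dx":-0.9,"dy":-0.35,"dz":0.02,"ax":-0.1,"ay":-0.14,"az":0.09}]' 1
python3 - <<'E'
from h import *
o=bot.get_obs(); print(np.round(o["joint_pos"],2))
p,R=cur()
plan(p,R,*fin_pose(-.765,h=.19),12)
E
```

```text
clock: 3.25
eef_pos: [0.3891, 0.238, 0.2259]
tool_rot: [0.281, 0.947, 0.062, 0.142]
ft_force: [0.3, 0.0, 0.0]
grip_width: 0.0855
[ 0.66 -0.08 -0.36  1.02 -0.16  1.22]
12 rows {'dx': -0.9, 'dy': -0.34, 'dz': 0.03, 'ax': -0.09, 'ay': -0.14, 'az': 0.08} -> err mm [ 0.3 -0.9 -0.6] rot [ 0.008 -0.002 -0.002]
```

```bash
python3 -m handwheel '[{"dx":-0.9,"dy":-0.34,"dz":0.03,"ax":-0.09,"ay":-0.14,"az":0.08},{"dx":-0.9,"dy":-0.34,"dz":0.03,"ax":-0.09,"ay":-0.14,"az":0.08},{"dx":-0.9,"dy":-0.34,"dz":0.03,"ax":-0.09,"ay":-0.14,"az":0.08},{"dx":-0.9,"dy":-0.34,"dz":0.03,"ax":-0.09,"ay":-0.14,"az":0.08},{"dx":-0.9,"dy":-0.34,"dz":0.03,"ax":-0.09,"ay":-0.14,"az":0.08},{"dx":-0.9,"dy":-0.34,"dz":0.03,"ax":-0.09,"ay":-0.14,"az":0.08},{"dx":-0.9,"dy":-0.34,"dz":0.03,"ax":-0.09,"ay":-0.14,"az":0.08},{"dx":-0.9,"dy":-0.34,"dz":0.03,"ax":-0.09,"ay":-0.14,"az":0.08},{"dx":-0.9,"dy":-0.34,"dz":0.03,"ax":-0.09,"ay":-0.14,"az":0.08},{"dx":-0.9,"dy":-0.34,"dz":0.03,"ax":-0.09,"ay":-0.14,"az":0.08},{"dx":-0.9,"dy":-0.34,"dz":0.03,"ax":-0.09,"ay":-0.14,"az":0.08},{"dx":-0.9,"dy":-0.34,"dz":0.03,"ax":-0.09,"ay":-0.14,"az":0.08}]' 1
python3 -m handwheel '[{"dx":0}]'
cat > wov.py <<'E'
from h import *
import sys
n=sys.argv[1]; af=float(sys.argv[2]); ap=float(sys.argv[3]); cam=sys.argv[4] if len(sys.argv)>4 else "wrist"
c=bot.camera(cam); im=c["img"][:,:,::-1].copy(); s=1.25
im=cv2.resize(im,None,fx=s,fy=s)
P=P0
def L(A,B,col):
    q=((proj(c,np.array([A,B]))+.5)*s).astype(int); cv2.line(im,tuple(q[0].tolist()),tuple(q[1].tolist()),col,1)
cor=[(-.108,.098),(-.108,-.098),(.108,-.098),(.108,.098)]
for i in range(4): L(fxy(P,*cor[i],0),fxy(P,*cor[(i+1)%4],0),(255,255,0))
def bar(r0,r1,w,h0,h1,a,col):
    e=np.array([-np.sin(a),np.cos(a)])
    def p(r,s,h): return fxy(P,r*np.cos(a)+s*e[0],r*np.sin(a)+s*e[1],h)
    for s in(-w/2,w/2):
        L(p(r0,s,h0),p(r1,s,h0),col);L(p(r0,s,h1),p(r1,s,h1),col);L(p(r0,s,h0),p(r0,s,h1),col);L(p(r1,s,h0),p(r1,s,h1),col)
    for r in(r0,r1):
        for h in(h0,h1): L(p(r,-w/2,h),p(r,w/2,h),col)
bar(.035,.081,.014,.021,.068,af,(255,0,0)); bar(.088,.104,.010,0,.062,ap,(255,255,255))
for k in range(40): L(fpt(P,.035,k*np.pi/20,.07),fpt(P,.035,(k+1)*np.pi/20,.07),(0,255,255))
cv2.imwrite("pics/"+n+".png",im)
E
python3 wov.py w1 -.765 .49
python3 - <<'E'
from h import *
o=bot.get_obs(); print(np.round(o["joint_pos"],2))
p,R=cur()
plan(p,R,*fin_pose(-.765,h=.050),8)
E
```

```text
clock: 4.45
eef_pos: [0.5331, -0.0064, 0.2756]
tool_rot: [0.341, 0.891, 0.113, 0.277]
ft_force: [0.1, 0.5, 0.3]
grip_width: 0.0855
[-0.03 -0.18 -0.46  0.68  0.03  0.71]
8 rows {'dx': 0.02, 'dy': 0.01, 'dz': 0.7, 'ax': -0.01, 'ay': 0.01, 'az': -0.0} -> err mm [-0.3  0.2 -0.8] rot [-0.002  0.005  0.   ]invalid input
```

View pics/w1.png

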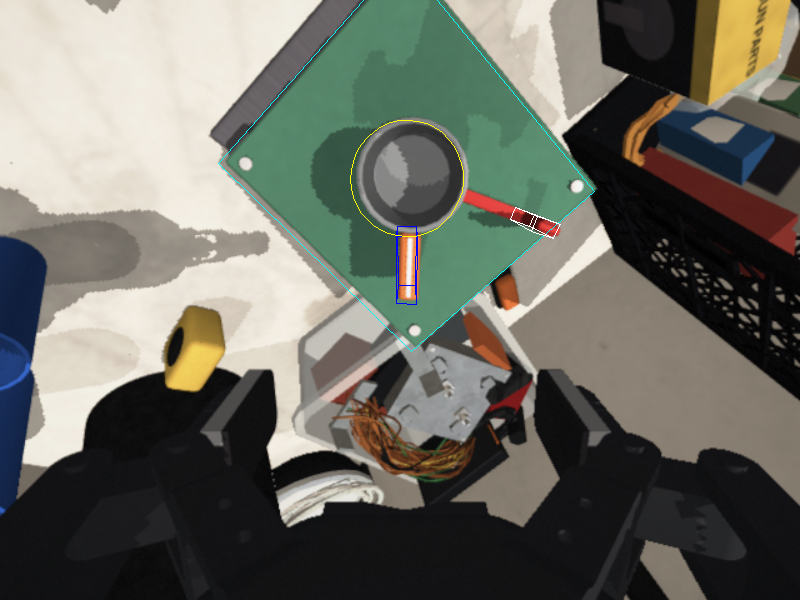

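Wrist view: the fin (407,265), drum (411,178) and pointer (535,222) all lie within about 4 px of the overlay. Descending onto the fin.

```bash
python3 -m handwheel '[{"dx":0.02,"dy":0.01,"dz":0.7,"ax":-0.01,"ay":0.01,"az":0},{"dx":0.02,"dy":0.01,"dz":0.7,"ax":-0.01,"ay":0.01,"az":0},{"dx":0.02,"dy":0.01,"dz":0.7,"ax":-0.01,"ay":0.01,"az":0},{"dx":0.02,"dy":0.01,"dz":0.7,"ax":-0.01,"ay":0.01,"az":0},{"dx":0.02,"dy":0.01,"dz":0.7,"ax":-0.01,"ay":0.01,"az":0},{"dx":0.02,"dy":0.01,"dz":0.7,"ax":-0.01,"ay":0.01,"az":0},{"dx":0.02,"dy":0.01,"dz":0.7,"ax":-0.01,"ay":0.01,"az":0},{"dx":0.02,"dy":0.01,"dz":0.7,"ax":-0.01,"ay":0.01,"az":0}]' 1
python3 -m handwheel '[{"dx":0,"dy":0,"dz":0,"ax":0,"ay":0,"az":0},{"dx":0,"dy":0,"dz":0,"ax":0,"ay":0,"az":0},{"dx":0,"dy":0,"dz":0,"ax":0,"ay":0,"az":0},{"dx":0,"dy":0,"dz":0,"ax":0,"ay":0,"az":0},{"dx":0,"dy":0,"dz":0,"ax":0,"ay":0,"az":0},{"dx":0,"dy":0,"dz":0,"ax":0,"ay":0,"az":0},{"dx":0,"dy":0,"dz":0,"ax":0,"ay":0,"az":0},{"dx":0,"dy":0,"dz":0,"ax":0,"ay":0,"az":0}]' -1
python3 wov.py w2 -.765 .49
python3 - <<'E'
from h import *
o=bot.get_obs(); print(np.round(o["joint_pos"],2),o["ft_force"],o["ft_torque"])
p,R=cur()
F=tum_R(P0[2]); q=F.T@(p-[P0[0],P0[1],.095]); print("face coords",q,np.hypot(*q[:2]),np.arctan2(q[1],q[0])); t=F.T@R[:,1]; print("jaw angle",np.arctan2(-t[0],t[1]))
p1,R1=fin_pose(.49,h=q[2],r=np.hypot(*q[:2]))
plan(p,R,p1,R1,24,3)
E
```

```text
clock: 5.3
eef_pos: [0.6113, 0.0018, 0.1587]
tool_rot: [0.339, 0.893, 0.12, 0.273]
ft_force: [0.2, 0.6, -0.3]
grip_width: 0.0856
clock: 6.1
eef_pos: [0.6112, 0.0013, 0.1595]
tool_rot: [0.339, 0.892, 0.12, 0.273]
ft_force: [1.1, -0.1, -1.5]
grip_width: 0.0003
[-0.02  0.1  -0.53  0.34  0.04  0.72] [ 0.20013225 -0.42309785 -0.31176694] [-0.0643711   0.54890659 -0.03912574]
face coords [ 0.04190336 -0.03877168  0.04926516] 0.05708883055313554 -0.7465992761281827
jaw angle -0.7627363924663336
24 rows {'dx': 0.004, 'dy': 0.118, 'dz': 0.0, 'ax': 0.003, 'ay': -0.002, 'az': -0.348} -> err mm [-0.1  0.1  0.1] rot [ 0.001  0.001 -0.   ]
```

View pics/w2.png

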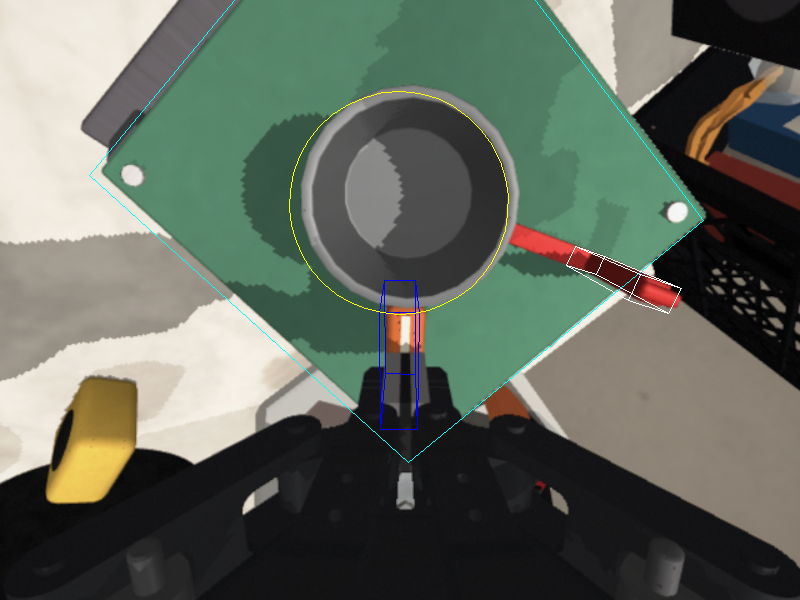

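```bash
python3 - <<'E'
from h import *
c=bot.camera("wrist"); save(c,"w2z",(260,220,390,420),3)
c=bot.camera("scene"); save(c,"s2z",(265,110,425,270),3.7)
o=bot.get_obs();print(o["grip_width"])
E
```

```text
-0.0002918543178831504
```

View pics/w2z.png

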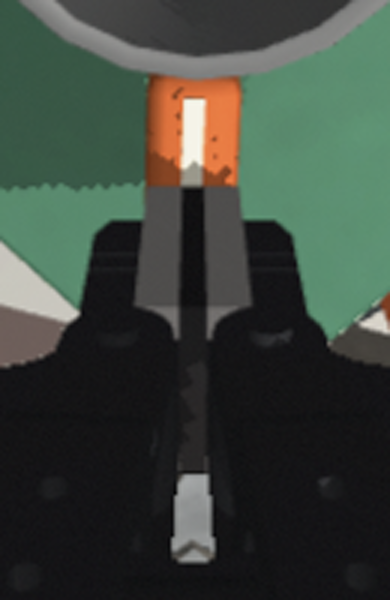

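View pics/s2z.png

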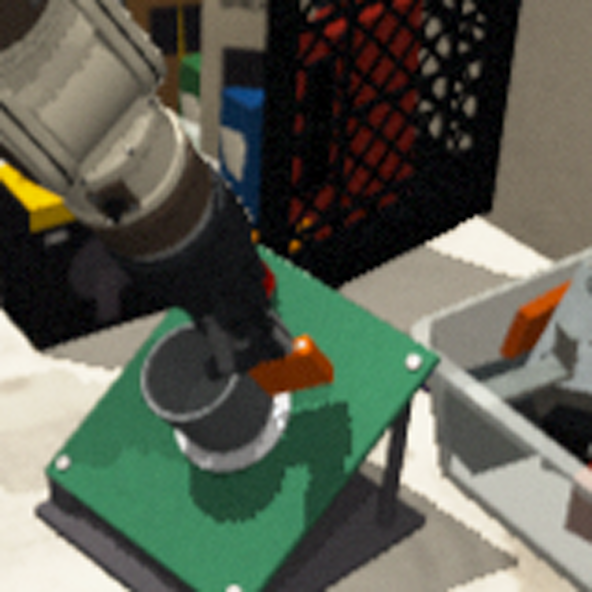

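```bash
python3 - <<'E'
from h import *
p,R=cur()
cw=bot.camera("wrist");cs=bot.camera("scene")
for nm,l in [("tcp",[0,0,0]),("tip",[0,0,.019]),("tip+x",[.011,0,.019]),("tip-x",[-.011,0,.019])]:
    w=p+R@np.array(l); print(nm,w.round(3),"wrist zoom",((proj(cw,w)-[260,220])*3).round(0),"scene zoom",((proj(cs,w)-[265,110])*3.7).round(0))
for r,h in [(.040,.068),(.081,.068),(.081,.021)]:
    w=fpt(P0,r,-.765,h); print(r,h,((proj(cw,w)-[260,220])*3).round(0),((proj(cs,w)-[265,110])*3.7).round(0))
E
```

```text
tcp [0.611 0.001 0.159] wrist zoom [[185. 181.]] scene zoom [[286. 362.]]
tip [0.622 0.002 0.144] wrist zoom [[185. 140.]] scene zoom [[297. 375.]]
tip+x [0.615 0.009 0.139] wrist zoom [[185.  83.]] scene zoom [[281. 379.]]
tip-x [ 0.629 -0.005  0.148] wrist zoom [[185. 194.]] scene zoom [[313. 371.]]
0.04 0.068 [[177. 122.]] [[250. 357.]]
0.081 0.068 [[177. 370.]] [[310. 341.]]
0.081 0.021 [[180. 237.]] [[337. 373.]]
```

The opening reads 0, yet the fin (14 mm) should be between the pads. I'll test it with a short arc move.

```bash
python3 -m handwheel '[{"dx":0,"dy":0.12,"dz":0,"ax":0,"ay":0,"az":-0.35},{"dx":0,"dy":0.12,"dz":0,"ax":0,"ay":0,"az":-0.35}]' -1
python3 - <<'E'
from h import *
c=bot.camera("wrist"); save(c,"w3z",(200,100,460,420),2)
c=bot.camera("top"); save(c,"t3z",(250,160,350,260),6)
o=bot.get_obs();print(o["grip_width"],o["ft_force"],o["ft_torque"])
E
```

```text
clock: 6.55
eef_pos: [0.6143, 0.0059, 0.1616]
tool_rot: [0.291, 0.909, 0.105, 0.279]
ft_force: [0.6, -0.1, -0.5]
grip_width: 0.0001
0.00019334262352093458 [-0.22612879 -0.23933238 -0.3398739 ] [-0.05735565  0.50170402 -0.00802259]
```

View pics/w3z.png

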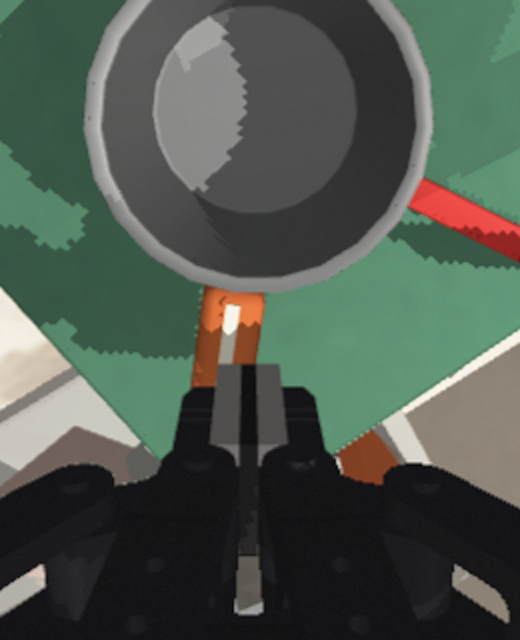

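View pics/t3z.png

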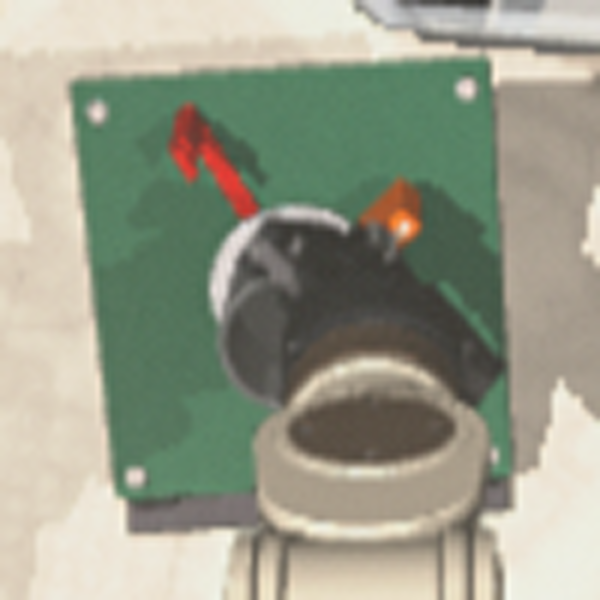

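```bash
python3 - <<'E'
from h import *
p,R=cur()
for n,off,sz in(("scene",(265,110),100),("wrist",(200,150),240),("top",(260,170),80)):
    c=bot.camera(n); s=700/sz if n!="wrist" else 2.4
    im=c["img"][:,:,::-1][off[1]:off[1]+sz,off[0]:off[0]+sz]; im=cv2.resize(im,None,fx=s,fy=s,interpolation=cv2.INTER_CUBIC)
    for z,col in((.019,(0,0,255)),(0,(0,255,0)),(-.02,(255,255,0)),(-.054,(255,0,255))):
        for x in(-.011,0,.011):
            q=((proj(c,p+R@np.array([x,0,z]))[0]-off+.5)*s).astype(int); cv2.circle(im,tuple(q.tolist()),4,col,-1)
            if z==.019 and n=="wrist" : print(z,x,proj(c,p+R@np.array([x,0,z])))
    cv2.imwrite(f"pics/m_{n}.png",im)
E
```

```text
0.019 -0.011 [[322.44835852 284.84400719]]
0.019 0 [[322.42055346 266.55125011]]
0.019 0.011 [[322.39184546 247.66445148]]
```

View pics/m_scene.png

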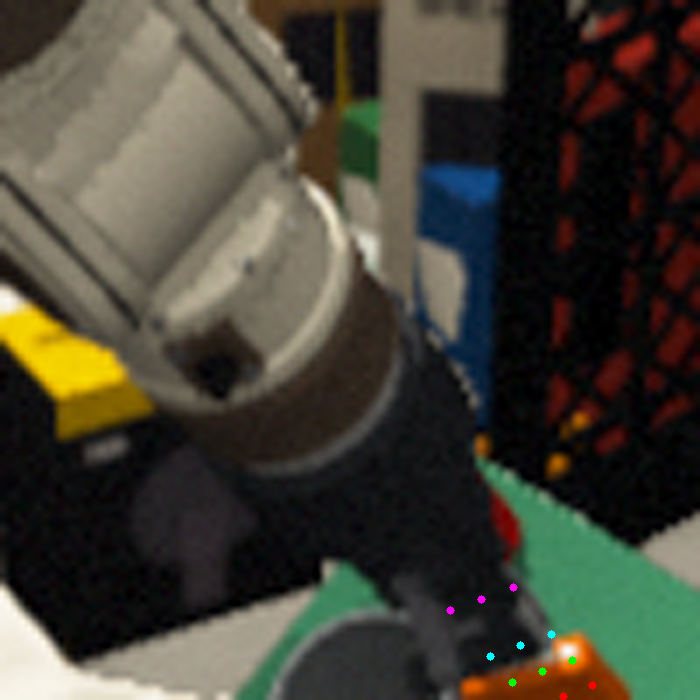

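View pics/m_wrist.png

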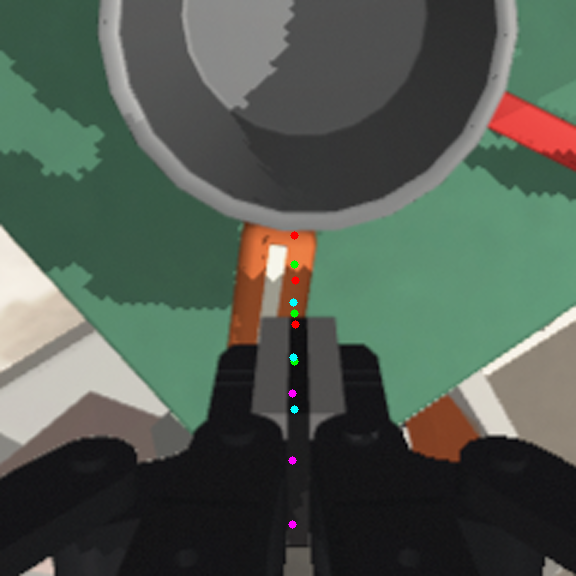

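View pics/m_top.png

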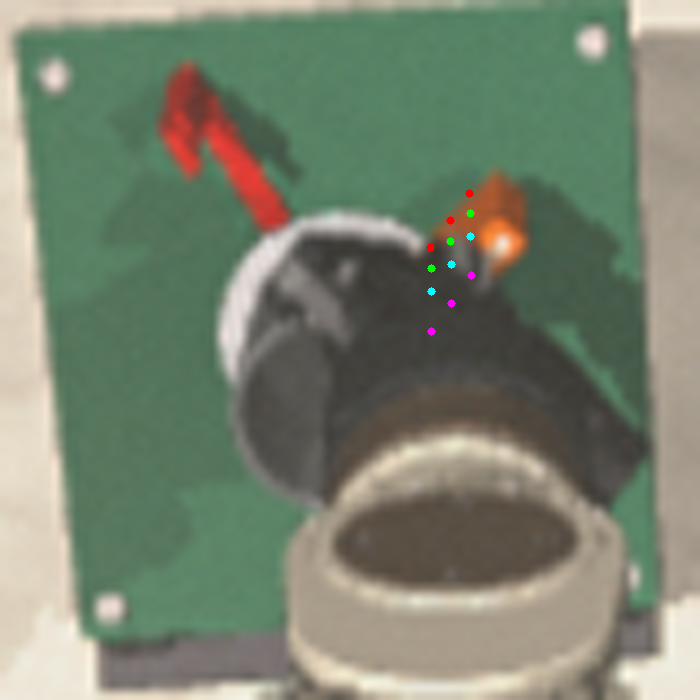

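```bash
python3 - <<'E'
from h import *
p,R=cur(); c=bot.camera("wrist")
K=np.array(c["intrinsics"]);Rc=Rot.from_quat(c["rotation"]).as_matrix();e=np.array(c["eye"])
print("cam in tool",R.T@(e-p), "fwd",R.T@Rc[:,2])
for u,v in((272,372),(538,372)):
    d=np.linalg.inv(K)@np.array([u/1.25,v/1.25,1]); print(R.T@(e+Rc@d*.140-p))
print(bot.get_obs()["joint_pos"])
E
```

```text
cam in tool [ 0.07056807  0.00112939 -0.16281442] fwd [-2.82477121e-01 -4.97881720e-04  9.59273907e-01]
[ 0.00772137 -0.0412959  -0.03539917]
[ 0.00778171  0.04356416 -0.03533736]
[-0.00810914  0.09963633 -0.51831935  0.34892769  0.03350714  0.62369108]
```

The images disagree with the reported TCP. Both the wrist and scene views show the shut fingertips above the fin, about 20 mm behind the reported TCP instead of 19 mm ahead. So there is a tool offset of about 41 mm along z. I'll open, undo the arc and go deeper in stages, checking as I go.

```bash
python3 -m handwheel '[{"dx":0,"dy":-0.12,"dz":0,"ax":0,"ay":0,"az":0.35},{"dx":0,"dy":-0.12,"dz":0,"ax":0,"ay":0,"az":0.35},{"dx":0,"dy":0,"dz":0,"ax":0,"ay":0,"az":0},{"dx":0,"dy":0,"dz":0,"ax":0,"ay":0,"az":0},{"dx":0,"dy":0,"dz":0,"ax":0,"ay":0,"az":0},{"dx":0,"dy":0,"dz":0,"ax":0,"ay":0,"az":0}]' 1
python3 -m handwheel '[{"dx":-0.06,"dy":0,"dz":0.3,"ax":0,"ay":0,"az":0},{"dx":-0.06,"dy":0,"dz":0.3,"ax":0,"ay":0,"az":0},{"dx":-0.06,"dy":0,"dz":0.3,"ax":0,"ay":0,"az":0}]' 1
python3 wov.py w4 -.765 .49
python3 wov.py s4 -.765 .49 scene
python3 - <<'E'
from h import *
p,R=cur()
F=tum_R(P0[2]); q=F.T@(p-[P0[0],P0[1],.095]); print("face coords",q,np.hypot(*q[:2]),np.arctan2(q[1],q[0])); t=F.T@R[:,1]; print("jaw angle",np.arctan2(-t[0],t[1]))
E
```

```text
clock: 7.45
eef_pos: [0.6115, 0.0013, 0.1596]
tool_rot: [0.339, 0.892, 0.12, 0.273]
ft_force: [-0.1, -0.1, 0.6]
grip_width: 0.0847
clock: 7.75
eef_pos: [0.6274, -0.0012, 0.1421]
tool_rot: [0.339, 0.893, 0.12, 0.273]
ft_force: [-0.9, 0.6, 0.1]
grip_width: 0.0855
face coords [ 0.04433835 -0.04200844  0.02534249] 0.061078621959899826 -0.7584215617601798
jaw angle -0.7629142622828009
```

View pics/w4.png

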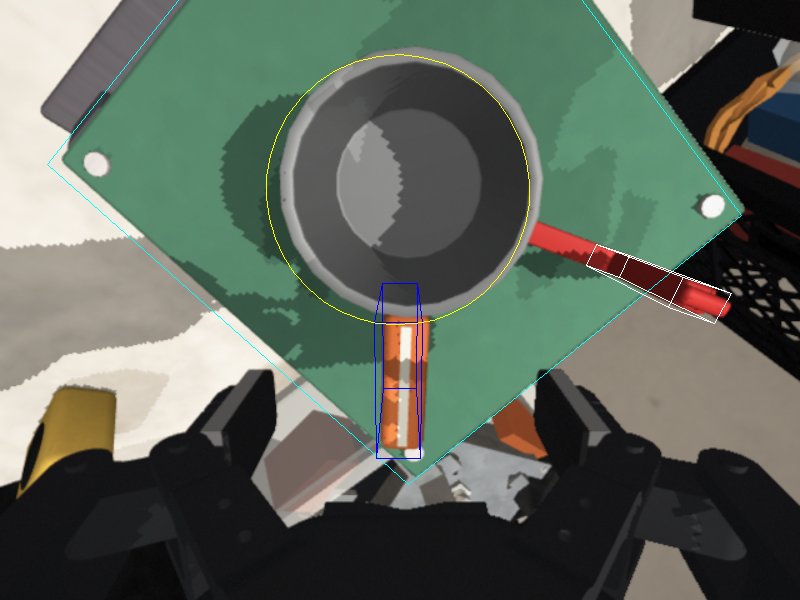

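View pics/s4.png

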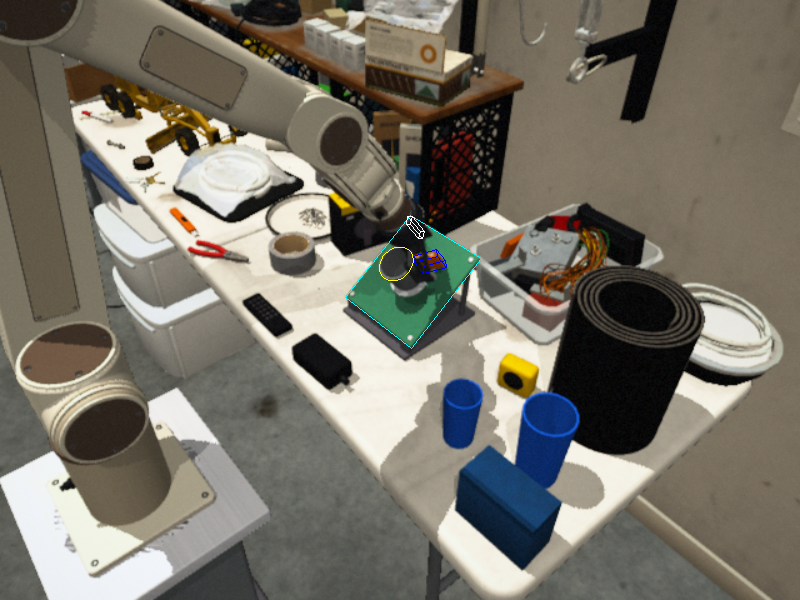

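Wrist view: the fin (405,380) is centred between the open pads (272 and 538), and everything is consistent with the offset. I'll go down another 19 mm and close.

```bash
python3 -m handwheel '[{"dx":0,"dy":0,"dz":0.25,"ax":0,"ay":0,"az":0},{"dx":0,"dy":0,"dz":0.25,"ax":0,"ay":0,"az":0},{"dx":0,"dy":0,"dz":0.25,"ax":0,"ay":0,"az":0}]' 1
python3 -m handwheel '[{"dx":0,"dy":0,"dz":0,"ax":0,"ay":0,"az":0},{"dx":0,"dy":0,"dz":0,"ax":0,"ay":0,"az":0},{"dx":0,"dy":0,"dz":0,"ax":0,"ay":0,"az":0},{"dx":0,"dy":0,"dz":0,"ax":0,"ay":0,"az":0},{"dx":0,"dy":0,"dz":0,"ax":0,"ay":0,"az":0},{"dx":0,"dy":0,"dz":0,"ax":0,"ay":0,"az":0}]' -1
python3 wov.py w5 -.765 .49
python3 - <<'E'
from h import *
p,R=cur()
F=tum_R(P0[2]); q=F.T@(p-[P0[0],P0[1],.095]); print("face coords",q,np.hypot(*q[:2]),np.arctan2(q[1],q[0])); t=F.T@R[:,1]; a=np.arctan2(-t[0],t[1]);print("jaw angle",a)
p1,R1=fin_pose(.49,h=q[2],r=np.hypot(*q[:2]))
plan(p,R,p1,R1,24,2)
E
```

```text
clock: 8.15
eef_pos: [0.6379, -0.0006, 0.1269]
tool_rot: [0.339, 0.892, 0.12, 0.273]
ft_force: [-0.5, 0.1, 0.5]
grip_width: 0.0854
clock: 8.75
eef_pos: [0.638, -0.0004, 0.1281]
tool_rot: [0.339, 0.892, 0.12, 0.273]
ft_force: [-0.7, 1.4, 1.8]
grip_width: 0.0132
face coords [ 0.04575669 -0.04143052  0.00825843] 0.061726512840819536 -0.735819530395314
jaw angle -0.7630062592194354
24 rows {'dx': 0.01, 'dy': 0.13, 'dz': 0.0, 'ax': 0.0, 'ay': -0.0, 'az': -0.35} -> err mm [-2.7  2.3 -1. ] rot [-0.011 -0.001 -0.007]
```

View pics/w5.png

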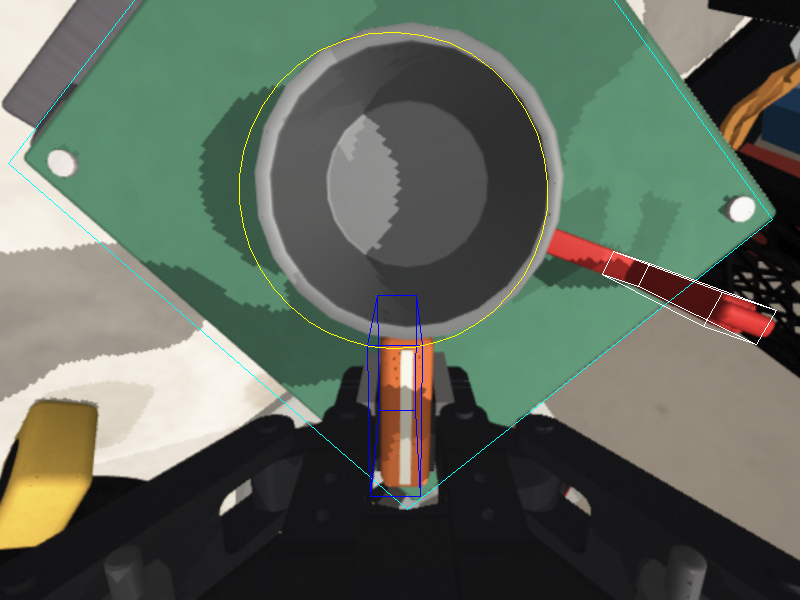

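Gripped, opening 13 mm. Now turning along the arc.

```bash
python3 - <<'E'
from h import *
p,R=cur()
F=tum_R(P0[2])
c=p+R@np.array([.0625,0,0]); q=F.T@(c-[P0[0],P0[1],.095]);print("axis in face coords",q)
R1=fin_pose(-.763+24*.0522)[1]; p1=c-R1@np.array([.0625,0,0])
plan(p,R,p1,R1,24,3)
E
python3 -m handwheel '[{"dx":0.003,"dy":0.13,"dz":0,"ax":0,"ay":0,"az":-0.35},{"dx":0.003,"dy":0.13,"dz":0,"ax":0,"ay":0,"az":-0.35},{"dx":0.003,"dy":0.13,"dz":0,"ax":0,"ay":0,"az":-0.35},{"dx":0.003,"dy":0.13,"dz":0,"ax":0,"ay":0,"az":-0.35}]' -1
python3 -m handwheel '[{"dx":0.003,"dy":0.13,"dz":0,"ax":0,"ay":0,"az":-0.35},{"dx":0.003,"dy":0.13,"dz":0,"ax":0,"ay":0,"az":-0.35},{"dx":0.003,"dy":0.13,"dz":0,"ax":0,"ay":0,"az":-0.35},{"dx":0.003,"dy":0.13,"dz":0,"ax":0,"ay":0,"az":-0.35}]' -1
python3 wov.py w6 -.345 .49
```

```text
axis in face coords [0.00058478 0.00175888 0.00890988]
24 rows {'dx': 0.003, 'dy': 0.13, 'dz': -0.001, 'ax': 0.003, 'ay': -0.002, 'az': -0.348} -> err mm [ 0.1 -0.3  0.2] rot [ 0.001  0.    -0.   ]
clock: 9.2
eef_pos: [0.6445, 0.0105, 0.1329]
tool_rot: [0.242, 0.923, 0.091, 0.285]
ft_force: [-0.4, 3.4, 1.3]
grip_width: 0.0136
clock: 9.6
eef_pos: [0.6491, 0.0228, 0.1365]
tool_rot: [0.144, 0.943, 0.061, 0.293]
ft_force: [2.0, 5.8, 1.4]
grip_width: 0.0133
```

View pics/w6.png

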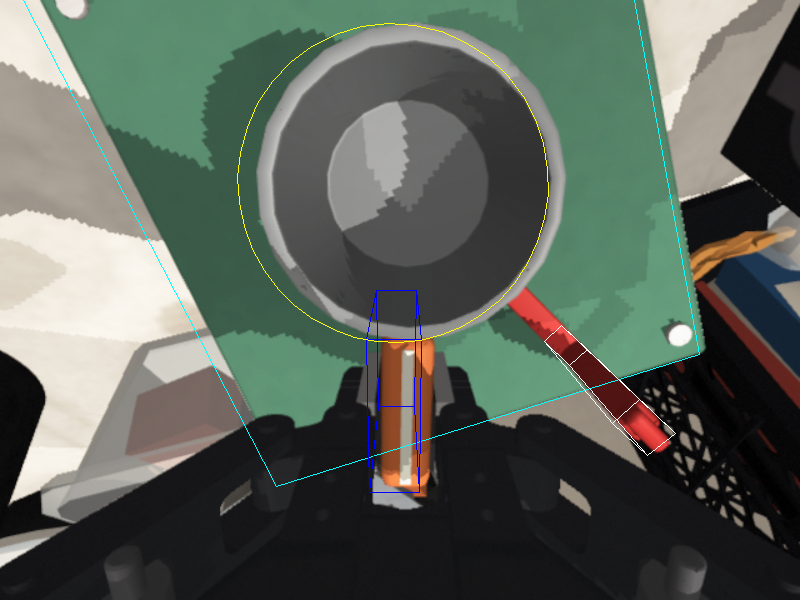

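```bash
python3 -m handwheel '[{"dx":0.003,"dy":0.13,"dz":0,"ax":0,"ay":0,"az":-0.35},{"dx":0.003,"dy":0.13,"dz":0,"ax":0,"ay":0,"az":-0.35},{"dx":0.003,"dy":0.13,"dz":0,"ax":0,"ay":0,"az":-0.35},{"dx":0.003,"dy":0.13,"dz":0,"ax":0,"ay":0,"az":-0.35},{"dx":0.003,"dy":0.13,"dz":0,"ax":0,"ay":0,"az":-0.35},{"dx":0.003,"dy":0.13,"dz":0,"ax":0,"ay":0,"az":-0.35},{"dx":0.003,"dy":0.13,"dz":0,"ax":0,"ay":0,"az":-0.35},{"dx":0.003,"dy":0.13,"dz":0,"ax":0,"ay":0,"az":-0.35},{"dx":0.003,"dy":0.13,"dz":0,"ax":0,"ay":0,"az":-0.35},{"dx":0.003,"dy":0.13,"dz":0,"ax":0,"ay":0,"az":-0.35},{"dx":0.003,"dy":0.13,"dz":0,"ax":0,"ay":0,"az":-0.35}]' -1
python3 -m handwheel '[{"dx":0.003,"dy":0.13,"dz":0,"ax":0,"ay":0,"az":-0.35},{"dx":0.003,"dy":0.13,"dz":0,"ax":0,"ay":0,"az":-0.35},{"dx":0.003,"dy":0.13,"dz":0,"ax":0,"ay":0,"az":-0.35}]' -1
python3 wov.py w7 .39 .49
```

```text
clock: 10.75
eef_pos: [0.6499, 0.0598, 0.1381]
tool_rot: [-0.131, 0.945, -0.023, 0.299]
ft_force: [4.9, 9.5, -1.8]
grip_width: 0.0132
clock: 11.05
eef_pos: [0.6472, 0.0696, 0.1364]
tool_rot: [-0.205, 0.932, -0.046, 0.296]
ft_force: [6.1, 10.7, -3.7]
grip_width: 0.0135
```

View pics/w7.png

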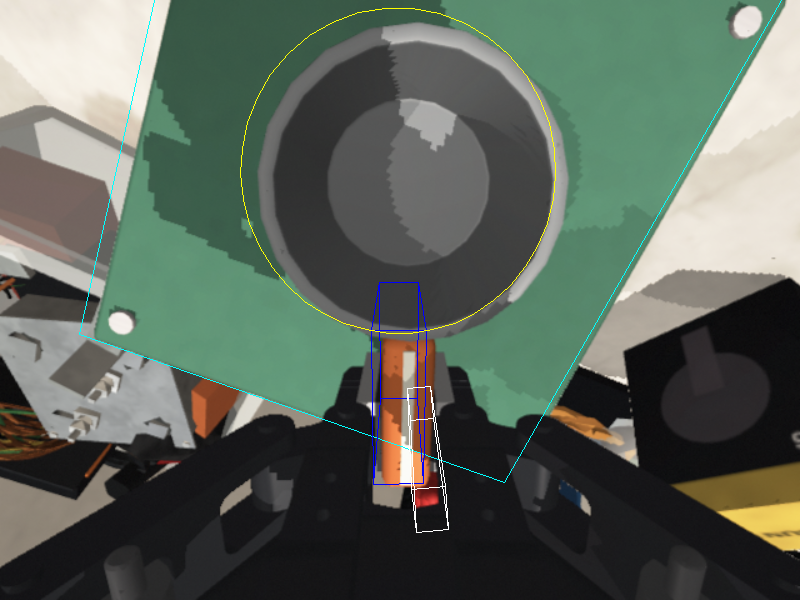

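```bash
python3 - <<'E'
from h import *
c=bot.camera("wrist"); save(c,"w7z",(270,240,390,420),4)
for n,off in(("top",(250,160)),("scene",(275,150))):
    c=bot.camera(n); save(c,n+"7z",(*off,off[0]+100,off[1]+100),6)
E
```

```text
(no output)
```

View pics/w7z.png

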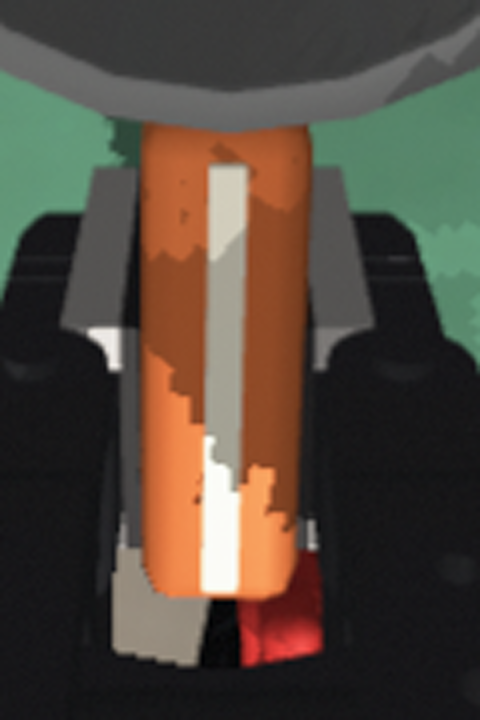

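View pics/top7z.png

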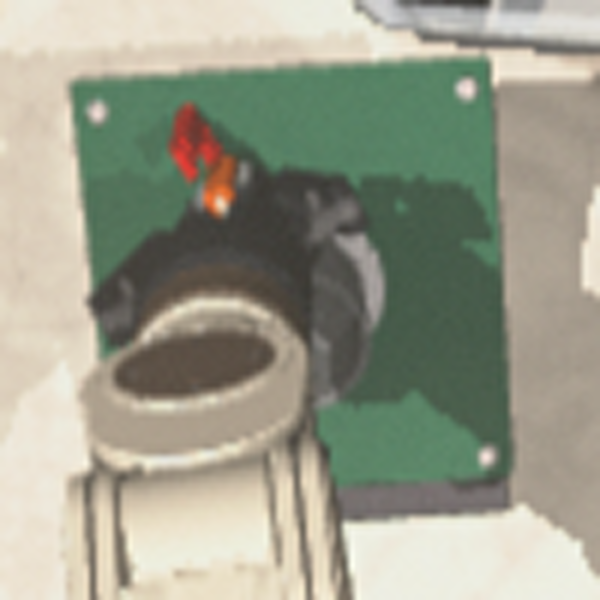

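Wrist zoom: the fin stripe extrapolates to column 219 at the pointer, and the pointer's centre is at about 292. That leaves about 7 mm, roughly 0.085 rad.

```bash
python3 -m handwheel '[{"dx":0.003,"dy":0.1,"dz":0,"ax":0,"ay":0,"az":-0.28},{"dx":0.003,"dy":0.1,"dz":0,"ax":0,"ay":0,"az":-0.28},{"dx":0,"dy":0,"dz":0,"ax":0,"ay":0,"az":0}]' -1
python3 - <<'E'
from h import *
c=bot.camera("wrist"); save(c,"w8z",(270,240,390,420),4)
E
```

```text
clock: 11.55
eef_pos: [0.6451, 0.0748, 0.135]
tool_rot: [-0.244, 0.922, -0.058, 0.294]
ft_force: [6.7, 13.9, -3.9]
grip_width: 0.013
```

View pics/w8z.png

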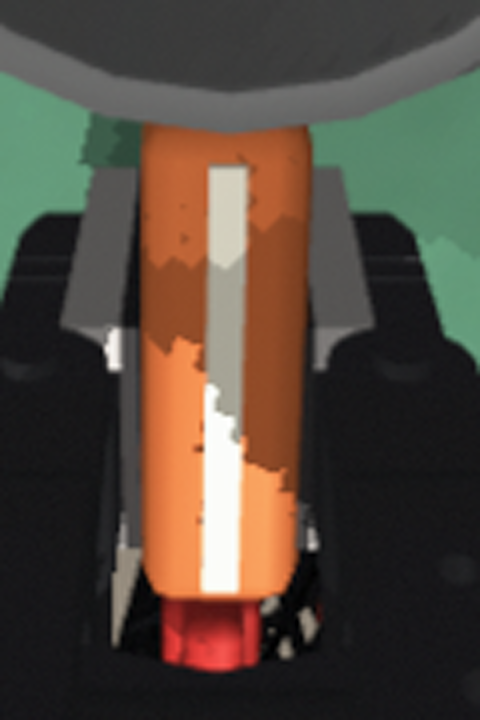

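The pointer (centre col 211) is aligned with the fin stripe (219), under 1 mm off. Opening and retreating along the axis.

```bash
python3 -m handwheel '[{"dx":0,"dy":0,"dz":0,"ax":0,"ay":0,"az":0},{"dx":0,"dy":0,"dz":0,"ax":0,"ay":0,"az":0},{"dx":0,"dy":0,"dz":0,"ax":0,"ay":0,"az":0},{"dx":0,"dy":0,"dz":0,"ax":0,"ay":0,"az":0},{"dx":0,"dy":0,"dz":0,"ax":0,"ay":0,"az":0}]' 1
python3 -m handwheel '[{"dx":0,"dy":0,"dz":-0.5,"ax":0,"ay":0,"az":0},{"dx":0,"dy":0,"dz":-0.7,"ax":0,"ay":0,"az":0},{"dx":0,"dy":0,"dz":-0.7,"ax":0,"ay":0,"az":0},{"dx":0,"dy":0,"dz":-0.7,"ax":0,"ay":0,"az":0},{"dx":0,"dy":0,"dz":-0.7,"ax":0,"ay":0,"az":0},{"dx":0,"dy":0,"dz":-0.7,"ax":0,"ay":0,"az":0},{"dx":0,"dy":0,"dz":-0.7,"ax":0,"ay":0,"az":0},{"dx":0,"dy":0,"dz":-0.7,"ax":0,"ay":0,"az":0},{"dx":0,"dy":0,"dz":-0.7,"ax":0,"ay":0,"az":0},{"dx":0,"dy":0,"dz":-0.7,"ax":0,"ay":0,"az":0}]' 1
python3 wov.py w9 .47 .49
python3 - <<'E'
from h import *
o=bot.get_obs(); print(np.round(o["joint_pos"],2))
p,R=cur(); print(p,R.tolist())
E
```

```text
clock: 12.1
eef_pos: [0.6434, 0.0701, 0.1339]
tool_rot: [-0.242, 0.923, -0.061, 0.292]
ft_force: [0.2, -0.9, 0.2]
grip_width: 0.0835
clock: 13.1
eef_pos: [0.5459, 0.0654, 0.2751]
tool_rot: [-0.242, 0.923, -0.061, 0.292]
ft_force: [0.8, 0.3, -0.5]
grip_width: 0.0855
[ 0.15 -0.14 -0.43  0.68 -0.06 -0.38]
[0.54630145 0.06551526 0.27837169] [[-0.7097936534277023, -0.4105957213881383, 0.5723671226857021], [-0.4825834582960929, 0.8753532355177123, 0.02949438671435886], [-0.5131336817367755, -0.2552799769790559, -0.8194668742669438]]
```

View pics/w9.png

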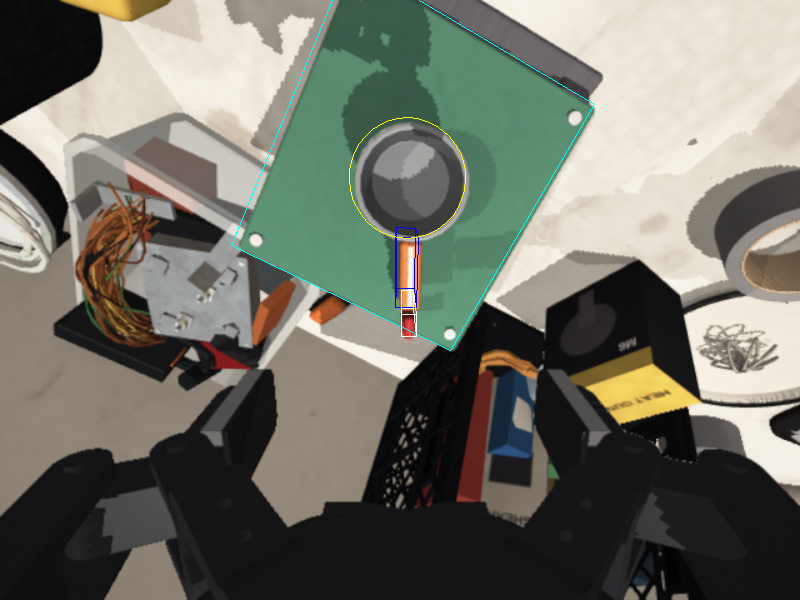

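Fin (408,270) and pointer (408,325) are collinear in the wrist view. Now to the liner.

```bash
python3 - <<'E'
from h import *
p,R=cur()
R1=toolR([0,1,0],[0,0,-1]); plan(p,R,np.array([.4624,-.2456,.15]),R1,None,2); plan(p,R,np.array([.4624,-.2456,.15]),R1,18,2)
E
```

```text
12 rows {'dx': 0.68, 'dy': -0.89, 'dz': 0.35, 'ax': -0.07, 'ay': 0.34, 'az': 0.28} -> err mm [-1.   1.6  2. ] rot [-0.001  0.008  0.007]
18 rows {'dx': 0.45, 'dy': -0.6, 'dz': 0.24, 'ax': -0.05, 'ay': 0.22, 'az': 0.18} -> err mm [ 2.7 -1.  -1.5] rot [-0.007 -0.007 -0.014]
```

```bash
python3 -m handwheel '[{"dx":0.68,"dy":-0.89,"dz":0.35,"ax":-0.07,"ay":0.34,"az":0.28},{"dx":0.68,"dy":-0.89,"dz":0.35,"ax":-0.07,"ay":0.34,"az":0.28},{"dx":0.68,"dy":-0.89,"dz":0.35,"ax":-0.07,"ay":0.34,"az":0.28},{"dx":0.68,"dy":-0.89,"dz":0.35,"ax":-0.07,"ay":0.34,"az":0.28},{"dx":0.68,"dy":-0.89,"dz":0.35,"ax":-0.07,"ay":0.34,"az":0.28},{"dx":0.68,"dy":-0.89,"dz":0.35,"ax":-0.07,"ay":0.34,"az":0.28},{"dx":0.68,"dy":-0.89,"dz":0.35,"ax":-0.07,"ay":0.34,"az":0.28},{"dx":0.68,"dy":-0.89,"dz":0.35,"ax":-0.07,"ay":0.34,"az":0.28},{"dx":0.68,"dy":-0.89,"dz":0.35,"ax":-0.07,"ay":0.34,"az":0.28},{"dx":0.68,"dy":-0.89,"dz":0.35,"ax":-0.07,"ay":0.34,"az":0.28},{"dx":0.68,"dy":-0.89,"dz":0.35,"ax":-0.07,"ay":0.34,"az":0.28},{"dx":0.68,"dy":-0.89,"dz":0.35,"ax":-0.07,"ay":0.34,"az":0.28}]' 1
python3 -m handwheel '[{"dx":0,"dy":0,"dz":0,"ax":0,"ay":0,"az":0},{"dx":0,"dy":0,"dz":0,"ax":0,"ay":0,"az":0}]' 1
python3 - <<'E'
from h import *
o=bot.get_obs(); print(np.round(o["joint_pos"],2))
p,R=cur()
c=bot.camera("wrist"); 
im=c["img"][:,:,::-1].copy()
for z,r in((.11,.0315),(0,.026)):
    pts=np.array([[.4624+r*np.cos(t),-.2456+r*np.sin(t),z] for t in np.linspace(0,6.28,60)])
    cv2.polylines(im,[proj(c,pts).round().astype(int)],True,(0,255,255),1)
cv2.imwrite("pics/w10.png",im)
R1=toolR([0,1,0],[0,0,-1]); plan(p,R,np.array([.4624,-.2456,.039]),R1,8,3)
c=bot.camera("top"); save(c,"t10",(250,160,350,260),6)
E
```

```text
clock: 14.35
eef_pos: [0.4609, -0.2451, 0.1478]
tool_rot: [0.005, 1.0, 0.0, -0.007]
ft_force: [0.7, 0.2, 0.8]
grip_width: 0.0851
clock: 14.55
eef_pos: [0.4613, -0.2442, 0.1477]
tool_rot: [0.004, 1.0, 0.0, -0.006]
ft_force: [0.4, 0.5, -0.2]
grip_width: 0.0854
[-0.48  0.33 -0.04  1.21 -0.01 -0.48]
8 rows {'dx': -0.009, 'dy': -0.007, 'dz': 0.543, 'ax': 0.0, 'ay': -0.011, 'az': -0.007} -> err mm [-0.1  0.   0.1] rot [-0. -0. -0.]
```

View pics/w10.png

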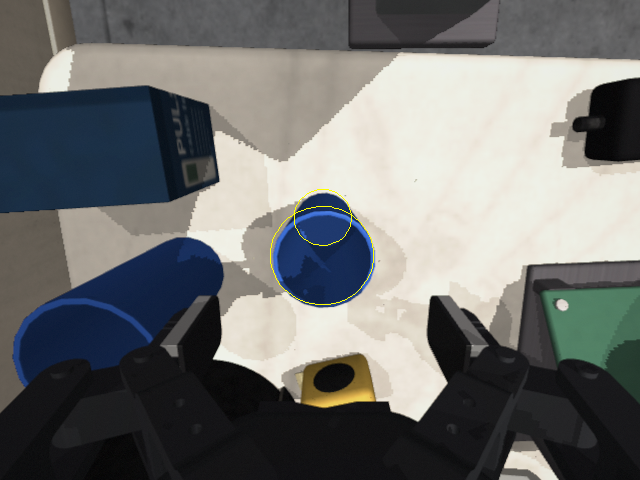

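View pics/t10.png

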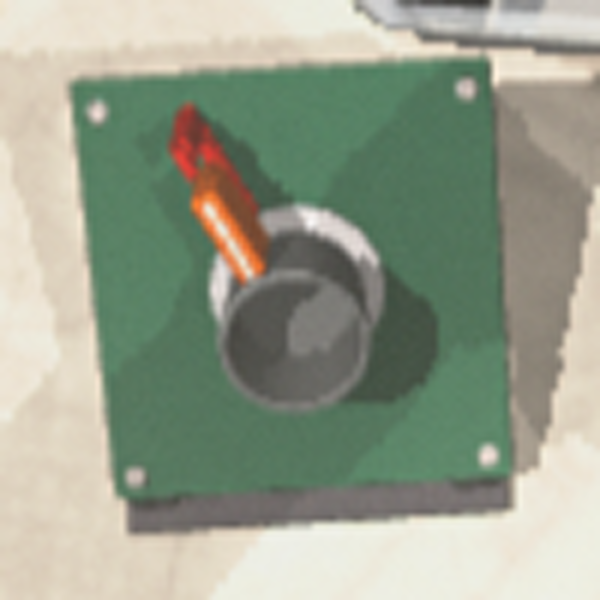

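Fin and pointer are aligned in the top view too ((225,235) pointing at (188,140)). The cup (323,257) is centred between the pads (220 and 428). Descending.

```bash
python3 -m handwheel '[{"dx":-0.01,"dy":-0.01,"dz":0.54,"ax":0,"ay":-0.01,"az":-0.01},{"dx":-0.01,"dy":-0.01,"dz":0.54,"ax":0,"ay":-0.01,"az":-0.01},{"dx":-0.01,"dy":-0.01,"dz":0.54,"ax":0,"ay":-0.01,"az":-0.01},{"dx":-0.01,"dy":-0.01,"dz":0.54,"ax":0,"ay":-0.01,"az":-0.01},{"dx":-0.01,"dy":-0.01,"dz":0.54,"ax":0,"ay":-0.01,"az":-0.01},{"dx":-0.01,"dy":-0.01,"dz":0.54,"ax":0,"ay":-0.01,"az":-0.01},{"dx":-0.01,"dy":-0.01,"dz":0.54,"ax":0,"ay":-0.01,"az":-0.01},{"dx":-0.01,"dy":-0.01,"dz":0.54,"ax":0,"ay":-0.01,"az":-0.01}]' 1
python3 -m handwheel '[{"dx":0,"dy":0,"dz":0,"ax":0,"ay":0,"az":0},{"dx":0,"dy":0,"dz":0,"ax":0,"ay":0,"az":0},{"dx":0,"dy":0,"dz":0,"ax":0,"ay":0,"az":0},{"dx":0,"dy":0,"dz":0,"ax":0,"ay":0,"az":0},{"dx":0,"dy":0,"dz":0,"ax":0,"ay":0,"az":0}]' -1
python3 - <<'E'
from h import *
p,R=cur(); print(p)
c=bot.camera("wrist"); save(c,"w11")
E
```

```text
clock: 15.45
eef_pos: [0.4634, -0.2451, 0.0405]
tool_rot: [-0.003, 1.0, -0.0, 0.001]
ft_force: [-0.1, -0.1, -0.2]
grip_width: 0.0854
clock: 15.95
eef_pos: [0.4633, -0.246, 0.041]
tool_rot: [-0.003, 1.0, -0.0, 0.0]
ft_force: [-0.6, 1.7, 2.2]
grip_width: 0.0607
[ 0.46334948 -0.24604769  0.04100578]
```

View pics/w11.png

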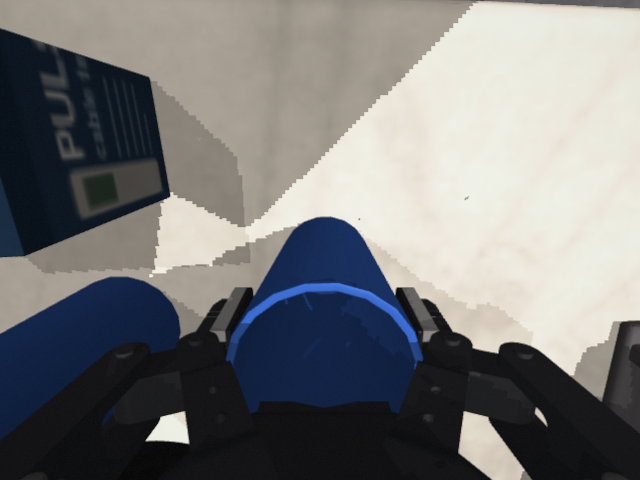

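Gripped at 60.7 mm, about 23 mm below the rim. Lifting, then planning to the drum axis.

```bash
python3 -m handwheel '[{"dx":0,"dy":0,"dz":-0.4,"ax":0,"ay":0,"az":0},{"dx":0,"dy":0,"dz":-0.8,"ax":0,"ay":0,"az":0},{"dx":0,"dy":0,"dz":-0.8,"ax":0,"ay":0,"az":0},{"dx":0,"dy":0,"dz":-0.8,"ax":0,"ay":0,"az":0},{"dx":0,"dy":0,"dz":-0.8,"ax":0,"ay":0,"az":0},{"dx":0,"dy":0,"dz":-0.8,"ax":0,"ay":0,"az":0},{"dx":0,"dy":0,"dz":-0.8,"ax":0,"ay":0,"az":0}]' -1
cat >> h.py <<'E'
PB=P0.copy(); _d=tum_R(P0[2])@np.array([.0005,.0015,0]); PB[:2]+=_d[:2]
def cup_pose(hb,L=.041):
    F=tum_R(PB[2]); return fxy(PB,0,0,hb+L),toolR(F[:,1],-F[:,2])
E
python3 - <<'E'
from h import *
p,R=cur(); c=bot.camera("wrist"); save(c,"w12")
p1,R1=cup_pose(.135); print(p1); plan(p,R,p1,R1); plan(p,R,p1,R1,16)
E
```

```text
clock: 16.7
eef_pos: [0.4622, -0.2461, 0.1711]
tool_rot: [-0.002, 1.0, -0.0, -0.001]
ft_force: [0.9, -1.1, -0.9]
grip_width: 0.061
[0.50326743 0.03797138 0.23917076]
12 rows {'dx': -0.21, 'dy': 0.94, 'dz': -0.18, 'ax': -0.01, 'ay': -0.34, 'az': -0.02} -> err mm [-2.3 -1.6  1.4] rot [-0.01   0.    -0.004]
16 rows {'dx': -0.16, 'dy': 0.71, 'dz': -0.13, 'ax': -0.0, 'ay': -0.26, 'az': -0.01} -> err mm [ 0.2  0.7 -1.7] rot [ 0.01  -0.011  0.002]
```

View pics/w12.png

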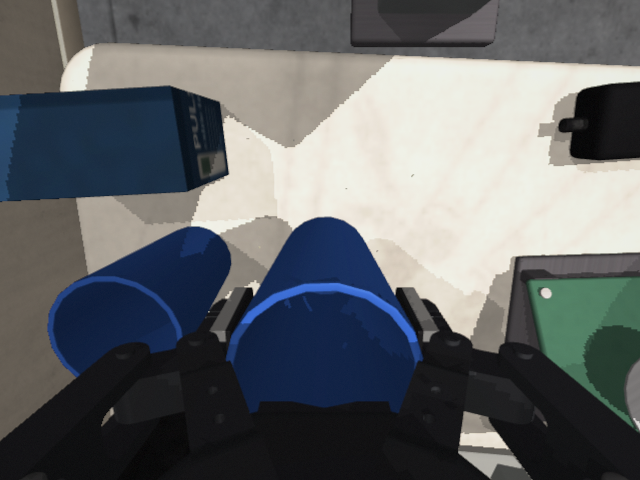

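The cup hasn't moved in the grip. Moving to above the drum.

```bash
python3 -m handwheel '[{"dx":-0.16,"dy":0.71,"dz":-0.13,"ax":0,"ay":-0.26,"az":-0.01},{"dx":-0.16,"dy":0.71,"dz":-0.13,"ax":0,"ay":-0.26,"az":-0.01},{"dx":-0.16,"dy":0.71,"dz":-0.13,"ax":0,"ay":-0.26,"az":-0.01},{"dx":-0.16,"dy":0.71,"dz":-0.13,"ax":0,"ay":-0.26,"az":-0.01},{"dx":-0.16,"dy":0.71,"dz":-0.13,"ax":0,"ay":-0.26,"az":-0.01},{"dx":-0.16,"dy":0.71,"dz":-0.13,"ax":0,"ay":-0.26,"az":-0.01},{"dx":-0.16,"dy":0.71,"dz":-0.13,"ax":0,"ay":-0.26,"az":-0.01},{"dx":-0.16,"dy":0.71,"dz":-0.13,"ax":0,"ay":-0.26,"az":-0.01},{"dx":-0.16,"dy":0.71,"dz":-0.13,"ax":0,"ay":-0.26,"az":-0.01},{"dx":-0.16,"dy":0.71,"dz":-0.13,"ax":0,"ay":-0.26,"az":-0.01},{"dx":-0.16,"dy":0.71,"dz":-0.13,"ax":0,"ay":-0.26,"az":-0.01},{"dx":-0.16,"dy":0.71,"dz":-0.13,"ax":0,"ay":-0.26,"az":-0.01}]' -1
python3 -m handwheel '[{"dx":-0.16,"dy":0.71,"dz":-0.13,"ax":0,"ay":-0.26,"az":-0.01},{"dx":-0.16,"dy":0.71,"dz":-0.13,"ax":0,"ay":-0.26,"az":-0.01},{"dx":-0.16,"dy":0.71,"dz":-0.13,"ax":0,"ay":-0.26,"az":-0.01},{"dx":-0.16,"dy":0.71,"dz":-0.13,"ax":0,"ay":-0.26,"az":-0.01},{"dx":0,"dy":0,"dz":0,"ax":0,"ay":0,"az":0}]' -1
python3 - <<'E'
from h import *
p,R=cur(); p1,R1=cup_pose(.085); plan(p,R,p1,R1,4,3)
E
```

```text
clock: 17.95
eef_pos: [0.4974, -0.032, 0.2171]
tool_rot: [-0.011, 0.973, 0.0, 0.231]
ft_force: [-0.3, -0.1, -1.7]
grip_width: 0.0605
clock: 18.45
eef_pos: [0.5021, 0.0402, 0.2354]
tool_rot: [-0.016, 0.952, 0.001, 0.306]
ft_force: [0.1, 0.2, -1.7]
grip_width: 0.0609
4 rows {'dx': -0.027, 'dy': -0.02, 'dz': 0.476, 'ax': -0.014, 'ay': 0.018, 'az': 0.002} -> err mm [0. 0. 0.] rot [-0.  0.  0.]
```

```bash
python3 -m handwheel '[{"dx":-0.03,"dy":-0.02,"dz":0.48,"ax":-0.01,"ay":0.02,"az":0},{"dx":-0.03,"dy":-0.02,"dz":0.48,"ax":-0.01,"ay":0.02,"az":0},{"dx":-0.03,"dy":-0.02,"dz":0.48,"ax":-0.02,"ay":0.02,"az":0},{"dx":-0.03,"dy":-0.02,"dz":0.48,"ax":-0.02,"ay":0.02,"az":0},{"dx":0,"dy":0,"dz":0,"ax":0,"ay":0,"az":0}]' -1
cat > ins.py <<'E'
from h import *
import sys
n=sys.argv[1]; L=.041
p,R=cur(); F=tum_R(P0[2])
b=p+R@np.array([.0005,0,L]); print("base face coords mm",(F.T@(b-[P0[0],P0[1],.095])*1e3).round(1),"tilt",np.round(Rot.from_matrix(R.T@cup_pose(0)[1]).as_rotvec(),3))
for cam,off,sz in(("scene",(275,150),100),("top",(250,165),100),("wrist",(180,50),280)):
    c=bot.camera(cam); s=700/sz if cam!="wrist" else 2.1
    im=c["img"][:,:,::-1][off[1]:off[1]+sz,off[0]:off[0]+sz]; im=cv2.resize(im,None,fx=s,fy=s,interpolation=cv2.INTER_CUBIC)
    T=np.linspace(0,2*np.pi,60)
    for z,r,col in((L,.026,(0,255,255)),(L-.11,.0315,(0,255,0))):
        pts=np.array([p+R@np.array([r*np.cos(t),r*np.sin(t),z]) for t in T]); cv2.polylines(im,[((proj(c,pts)-off+.5)*s).astype(np.int32)],True,col,1)
    pts=np.array([fpt(PB,.035,t,.07) for t in T]); cv2.polylines(im,[((proj(c,pts)-off+.5)*s).astype(np.int32)],True,(255,255,255),1)
    cv2.imwrite(f"pics/{n}_{cam}.png",im)
E
python3 ins.py i1
```

```text
clock: 18.95
eef_pos: [0.5341, 0.0366, 0.1963]
tool_rot: [-0.015, 0.954, 0.005, 0.299]
ft_force: [-0.3, -0.7, -1.4]
grip_width: 0.0608
base face coords mm [ 0.3 -1.  82. ] tilt [-0.002 -0.004 -0.002]
```

View pics/i1_scene.png

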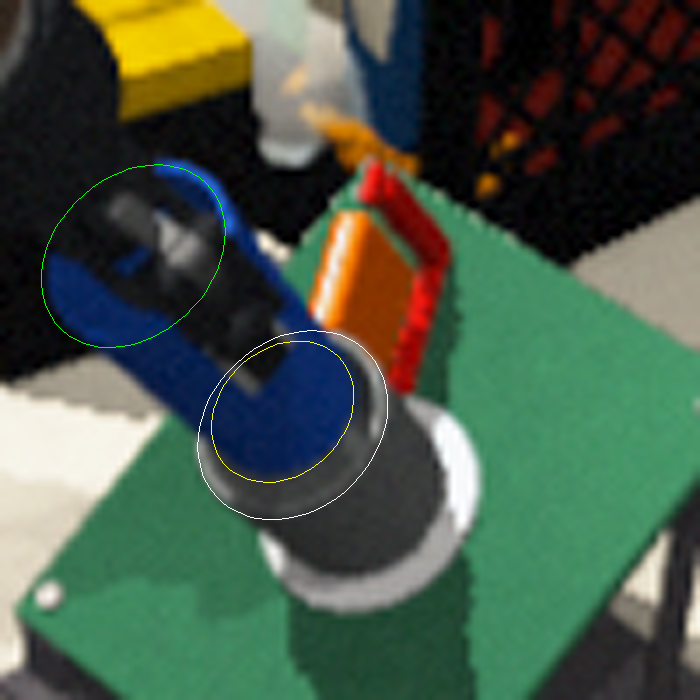

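View pics/i1_wrist.png

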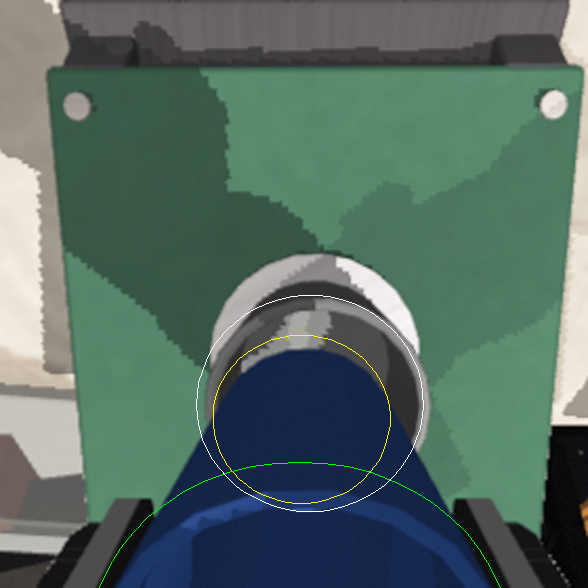

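Wrist view: the drum rim is centred at about col 317 and the cup at about 305, so the cup is about 3.5 mm low in y and 1–2 mm upslope. I'll correct that and look again.

```bash
python3 -m handwheel '[{"dx":0.04,"dy":0.12,"dz":0,"ax":0,"ay":0,"az":0},{"dx":0,"dy":0,"dz":0,"ax":0,"ay":0,"az":0}]' -1
python3 - <<'E'
from h import *
p,R=cur(); F=tum_R(P0[2]); b=p+R@np.array([.0005,0,.041]); print((F.T@(b-[P0[0],P0[1],.095])*1e3).round(1))
c=bot.camera("wrist"); save(c,"i2",(260,150,400,300),5)
E
```

```text
clock: 19.3
eef_pos: [0.5331, 0.0408, 0.199]
tool_rot: [-0.016, 0.953, 0.005, 0.301]
ft_force: [0.2, 0.7, -1.5]
grip_width: 0.0606
[ 1.4  3.3 84.7]
```

View pics/i2.png

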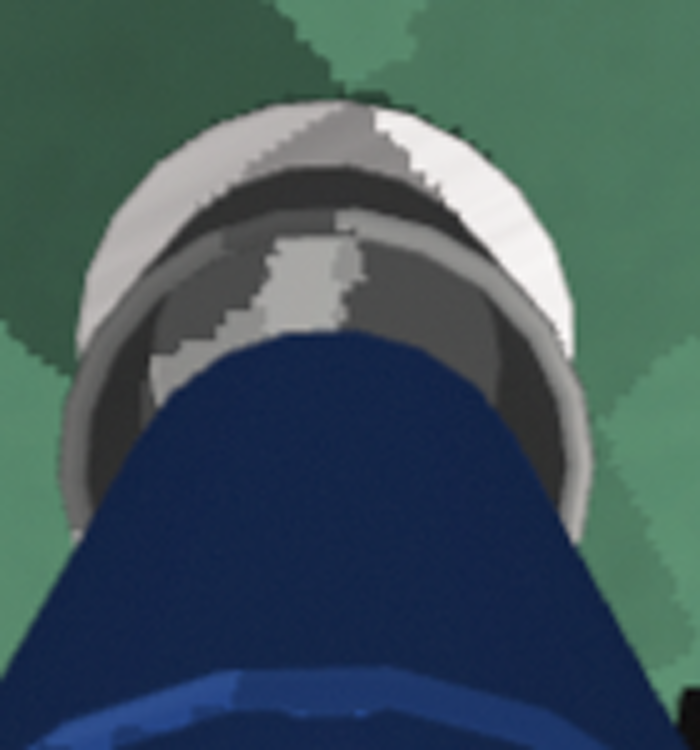

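```bash
python3 - <<'E'
from h import *
p,R=cur(); F=tum_R(P0[2]); o=np.array([P0[0],P0[1],.095]); c=bot.camera("wrist")
K=np.array(c["intrinsics"]);Rc=Rot.from_quat(c["rotation"]).as_matrix();e=np.array(c["eye"])
def un(u,v,h):
    d=F.T@(Rc@np.linalg.inv(K)@np.array([u,v,1.])); ee=F.T@(e-o); return (ee+d*(h-ee[2])/d[2])*1e3
hb=(F.T@(p+R@np.array([0,0,.041])-o))[2]
def px(x,y): return x/5+260-.4, y/5+150-.4
a=un(*px(327,208),.070); print("rim top",a,"axis x",a[0]+35)
l=un(*px(62,460),.07);r=un(*px(592,460),.07);print("rim L/R",l,r)
b=un(*px(330,331),hb); print("foot top",b,"foot x",b[0]+26, hb)
E
```

```text
rim top [-33.64149261   3.99480448  70.        ] axis x 1.3585073937082583
rim L/R [ -0.67382532 -30.5076965   70.        ] [-0.68394019 38.53063495 70.        ]
foot top [-21.28591081   4.33193134  84.66020246] foot x 4.7140891858434735 0.08466020245738626
```

The foot sits about 3.4 mm upslope of the drum axis and is centred in y. Correcting, then inserting in stages.

```bash
python3 -m handwheel '[{"dx":0.12,"dy":0,"dz":0,"ax":0,"ay":0,"az":0},{"dx":0,"dy":0,"dz":0,"ax":0,"ay":0,"az":0},{"dx":0,"dy":0,"dz":0,"ax":0,"ay":0,"az":0}]' -1
python3 -m handwheel '[{"dx":0,"dy":0,"dz":0.3,"ax":0,"ay":0,"az":0},{"dx":0,"dy":0,"dz":0.3,"ax":0,"ay":0,"az":0},{"dx":0,"dy":0,"dz":0.3,"ax":0,"ay":0,"az":0},{"dx":0,"dy":0,"dz":0.3,"ax":0,"ay":0,"az":0},{"dx":0,"dy":0,"dz":0,"ax":0,"ay":0,"az":0}]' -1
python3 - <<'E'
from h import *
p,R=cur(); F=tum_R(P0[2]); b=p+R@np.array([.0005,0,.041]); print((F.T@(b-[P0[0],P0[1],.095])*1e3).round(1),np.round(Rot.from_matrix(R.T@cup_pose(0)[1]).as_rotvec(),3))
c=bot.camera("wrist"); save(c,"i3",(240,150,410,300),4.5)
E
```

```text
clock: 19.7
eef_pos: [0.5306, 0.0404, 0.1968]
tool_rot: [-0.016, 0.954, 0.005, 0.301]
ft_force: [0.2, -0.4, -1.3]
grip_width: 0.0606
clock: 20.2
eef_pos: [0.5477, 0.0408, 0.1705]
tool_rot: [-0.015, 0.954, 0.005, 0.299]
ft_force: [-0.9, -0.0, -1.0]
grip_width: 0.0609
[-3.2  2.8 53. ] [-0.001 -0.003 -0.001]
```

View pics/i3.png

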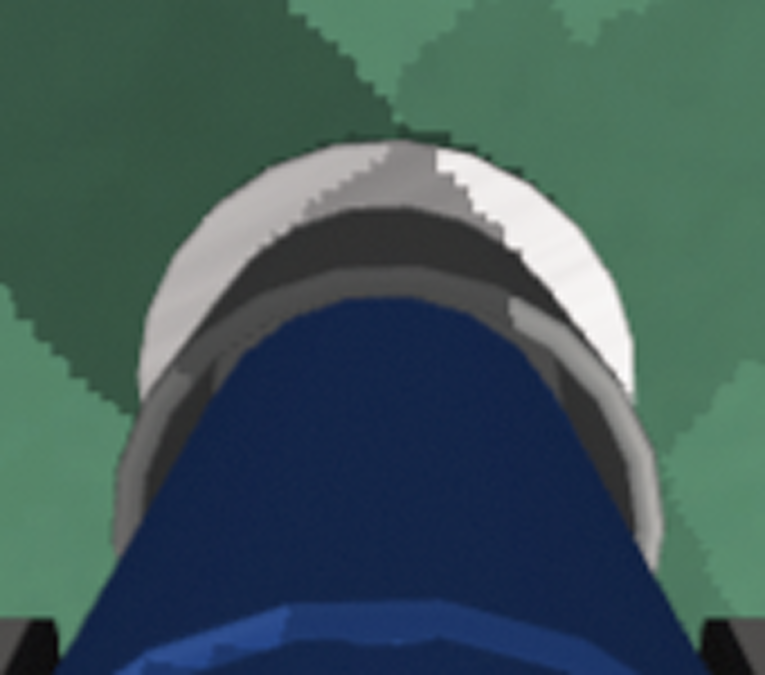

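```bash
python3 -m handwheel '[{"dx":-0.02,"dy":0,"dz":0.2,"ax":0,"ay":0,"az":0},{"dx":-0.02,"dy":0,"dz":0.2,"ax":0,"ay":0,"az":0},{"dx":0,"dy":0,"dz":0.2,"ax":0,"ay":0,"az":0},{"dx":0,"dy":0,"dz":0,"ax":0,"ay":0,"az":0}]' -1
python3 -m handwheel '[{"dx":0,"dy":0,"dz":0.2,"ax":0,"ay":0,"az":0},{"dx":0,"dy":0,"dz":0.2,"ax":0,"ay":0,"az":0},{"dx":0,"dy":0,"dz":0,"ax":0,"ay":0,"az":0}]' -1
python3 - <<'E'
from h import *
p,R=cur(); F=tum_R(P0[2]); b=p+R@np.array([.0005,0,.041]); print((F.T@(b-[P0[0],P0[1],.095])*1e3).round(1),np.round(Rot.from_matrix(R.T@cup_pose(0)[1]).as_rotvec(),3))
o=bot.get_obs(); print("F face",F.T@o["ft_force"],o["ft_torque"])
c=bot.camera("wrist"); save(c,"i4",(220,150,430,330),3.5)
E
```

```text
clock: 20.65
eef_pos: [0.5573, 0.0412, 0.1597]
tool_rot: [-0.015, 0.954, 0.005, 0.3]
ft_force: [1.0, 0.2, -2.1]
grip_width: 0.0607
clock: 20.95
eef_pos: [0.563, 0.0414, 0.1515]
tool_rot: [-0.015, 0.954, 0.005, 0.3]
ft_force: [-0.0, 0.3, -1.8]
grip_width: 0.0608
[-1.4  2.8 28.7] [-0.001 -0.001 -0.001]
F face [-1.07331984  0.29482816 -1.48297996] [-0.02336394  0.76790607  0.0208059 ]
```

View pics/i4.png

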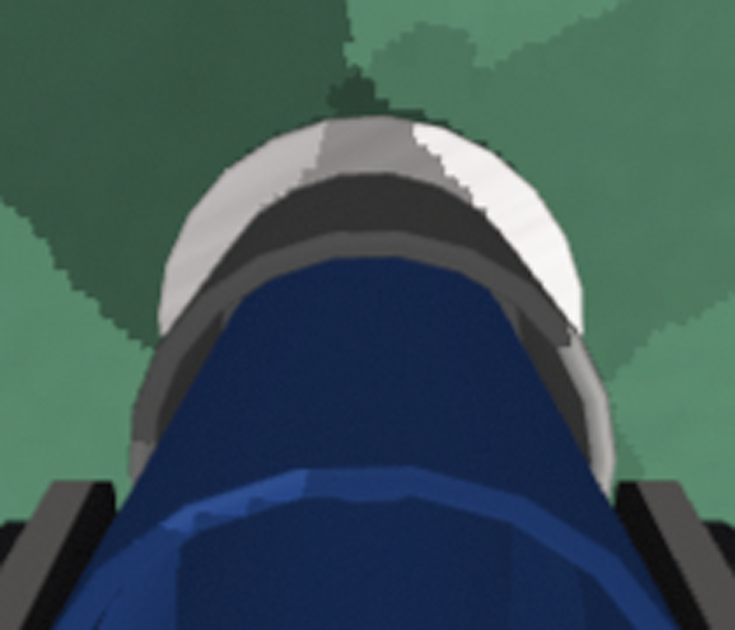

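No contact force, and the gaps look even left and right. Continuing to the floor.

```bash
python3 -m handwheel '[{"dx":0,"dy":0,"dz":0.2,"ax":0,"ay":0,"az":0},{"dx":0,"dy":0,"dz":0.2,"ax":0,"ay":0,"az":0},{"dx":0,"dy":0,"dz":0,"ax":0,"ay":0,"az":0},{"dx":0,"dy":0,"dz":0,"ax":0,"ay":0,"az":0}]' -1
python3 -m handwheel '[{"dx":0,"dy":0,"dz":0.1,"ax":0,"ay":0,"az":0},{"dx":0,"dy":0,"dz":0.1,"ax":0,"ay":0,"az":0},{"dx":0,"dy":0,"dz":0,"ax":0,"ay":0,"az":0}]' -1
python3 - <<'E'
from h import *
p,R=cur(); F=tum_R(P0[2]); b=p+R@np.array([.0005,0,.041]); print((F.T@(b-[P0[0],P0[1],.095])*1e3).round(1),np.round(Rot.from_matrix(R.T@cup_pose(0)[1]).as_rotvec(),3))
o=bot.get_obs(); print("F face",F.T@o["ft_force"],o["ft_torque"])
E
```

```text
clock: 21.4
eef_pos: [0.5688, 0.0416, 0.1438]
tool_rot: [-0.015, 0.954, 0.005, 0.3]
ft_force: [0.3, 0.9, -0.8]
grip_width: 0.0611
clock: 21.7
eef_pos: [0.5716, 0.0418, 0.1402]
tool_rot: [-0.016, 0.954, 0.005, 0.301]
ft_force: [-3.6, 0.3, 0.8]
grip_width: 0.0608
[-0.8  2.9 14.4] [-0.001  0.    -0.001]
F face [-2.53260116  0.38284734  2.69731279] [0.03053021 0.9768721  0.00582299]
```

```bash
python3 -m handwheel '[{"dx":0,"dy":0,"dz":0.08,"ax":0,"ay":0,"az":0},{"dx":0,"dy":0,"dz":0.05,"ax":0,"ay":0,"az":0},{"dx":0,"dy":0,"dz":0,"ax":0,"ay":0,"az":0}]' -1
python3 - <<'E'
from h import *
p,R=cur(); F=tum_R(P0[2]); b=p+R@np.array([.0005,0,.041]); print((F.T@(b-[P0[0],P0[1],.095])*1e3).round(1),np.round(Rot.from_matrix(R.T@cup_pose(0)[1]).as_rotvec(),3))
o=bot.get_obs(); print("F face",F.T@o["ft_force"],o["ft_torque"])
E
```

```text
clock: 22.0
eef_pos: [0.5722, 0.0419, 0.1401]
tool_rot: [-0.016, 0.953, 0.005, 0.302]
ft_force: [-32.3, 0.5, 30.3]
grip_width: 0.0609
[-0.4  3.1 14.1] [-0.     0.002 -0.001]
F face [-9.05180421  1.58373915 43.36184232] [-0.16480093  2.22633879 -0.13120701]
```

Firm floor contact: h = 14.1 mm against a floor at 14 mm, with 43 N axial. Relieving the load and opening.

```bash
python3 -m handwheel '[{"dx":0,"dy":0,"dz":-0.1,"ax":0,"ay":0,"az":0},{"dx":0,"dy":0,"dz":0,"ax":0,"ay":0,"az":0}]' -1
python3 -m handwheel '[{"dx":0,"dy":0,"dz":0,"ax":0,"ay":0,"az":0},{"dx":0,"dy":0,"dz":0,"ax":0,"ay":0,"az":0},{"dx":0,"dy":0,"dz":0,"ax":0,"ay":0,"az":0},{"dx":0,"dy":0,"dz":0,"ax":0,"ay":0,"az":0},{"dx":0,"dy":0,"dz":0,"ax":0,"ay":0,"az":0}]' 1
python3 - <<'E'
from h import *
c=bot.camera("wrist"); save(c,"j1")
c=bot.camera("scene"); save(c,"j1s",(275,150,375,250),6)
E
```

```text
clock: 22.2
eef_pos: [0.5719, 0.042, 0.1402]
tool_rot: [-0.016, 0.953, 0.005, 0.301]
ft_force: [-12.7, 1.3, 12.4]
grip_width: 0.0604
clock: 22.7
eef_pos: [0.5723, 0.0417, 0.1392]
tool_rot: [-0.015, 0.954, 0.005, 0.301]
ft_force: [0.3, -0.1, -0.3]
grip_width: 0.0857
```

View pics/j1.png

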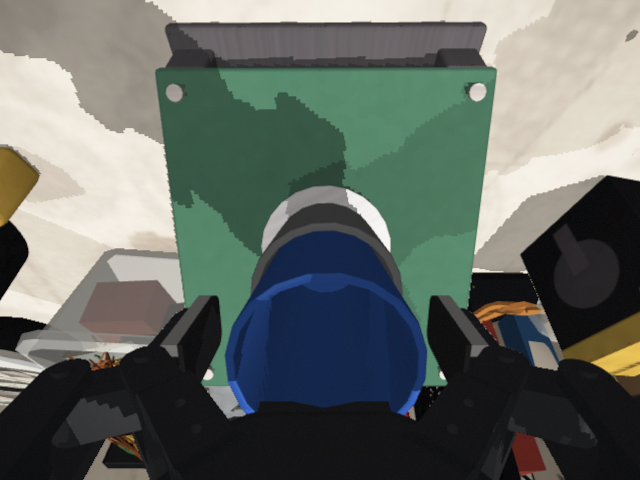

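View pics/j1s.png

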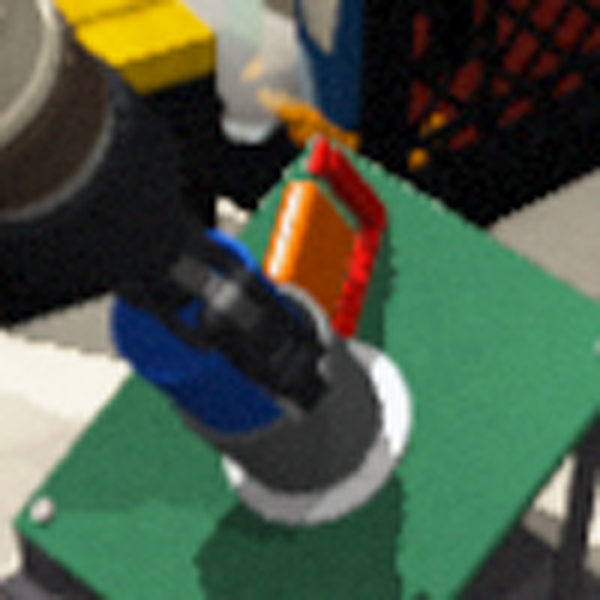

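The cup is free and standing between the open pads (218 and 430). Retreating straight out.

```bash
python3 -m handwheel '[{"dx":0,"dy":0,"dz":-0.2,"ax":0,"ay":0,"az":0},{"dx":0,"dy":0,"dz":-0.4,"ax":0,"ay":0,"az":0},{"dx":0,"dy":0,"dz":-0.6,"ax":0,"ay":0,"az":0},{"dx":0,"dy":0,"dz":-0.7,"ax":0,"ay":0,"az":0},{"dx":0,"dy":0,"dz":-0.7,"ax":0,"ay":0,"az":0},{"dx":0,"dy":0,"dz":-0.7,"ax":0,"ay":0,"az":0},{"dx":0,"dy":0,"dz":-0.7,"ax":0,"ay":0,"az":0},{"dx":0,"dy":0,"dz":-0.7,"ax":0,"ay":0,"az":0},{"dx":0,"dy":0,"dz":-0.7,"ax":0,"ay":0,"az":0},{"dx":0,"dy":0,"dz":0,"ax":0,"ay":0,"az":0},{"dx":0,"dy":0,"dz":0,"ax":0,"ay":0,"az":0}]' 1
cat > chk.py <<'E'
from h import *
n="k1"
for cam,off,sz,s in(("scene",(275,150),100,7),("top",(250,160),100,7),("wrist",(200,80),240,2.5)):
    c=bot.camera(cam)
    im=c["img"][:,:,::-1][off[1]:off[1]+sz,off[0]:off[0]+sz]; im=cv2.resize(im,None,fx=s,fy=s,interpolation=cv2.INTER_CUBIC)
    T=np.linspace(0,2*np.pi,60)
    pts=np.array([fpt(PB,.0315,t,.124) for t in T]); cv2.polylines(im,[((proj(c,pts)-off+.5)*s).astype(np.int32)],True,(0,255,255),1)
    cv2.imwrite(f"pics/{n}_{cam}.png",im)
E
python3 chk.py
```

```text
clock: 23.9
eef_pos: [0.4948, 0.0392, 0.2508]
tool_rot: [-0.015, 0.953, 0.005, 0.302]
ft_force: [0.3, -0.4, -0.4]
grip_width: 0.0851
```

View pics/k1_scene.png

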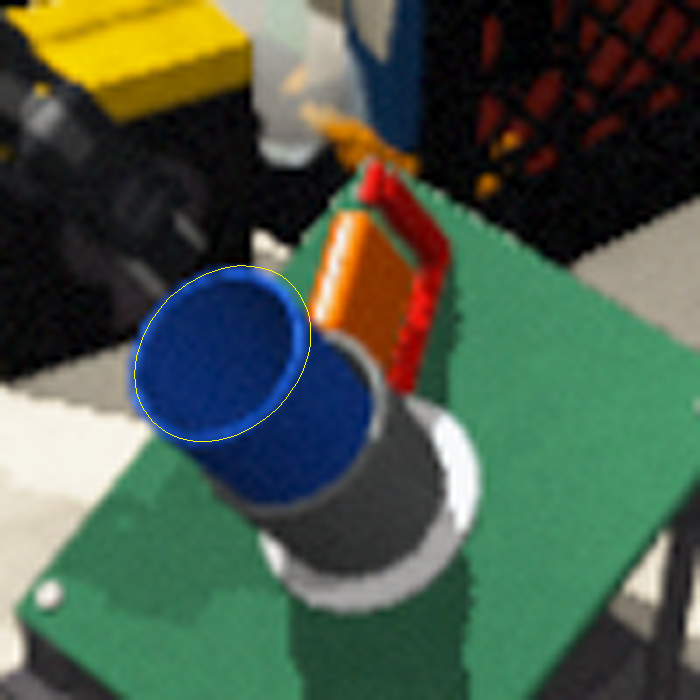

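View pics/k1_top.png

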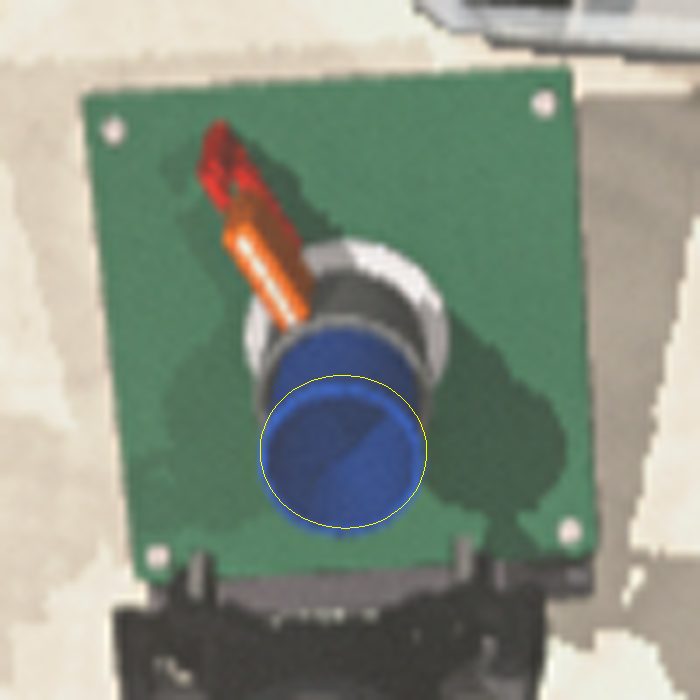

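View pics/k1_wrist.png

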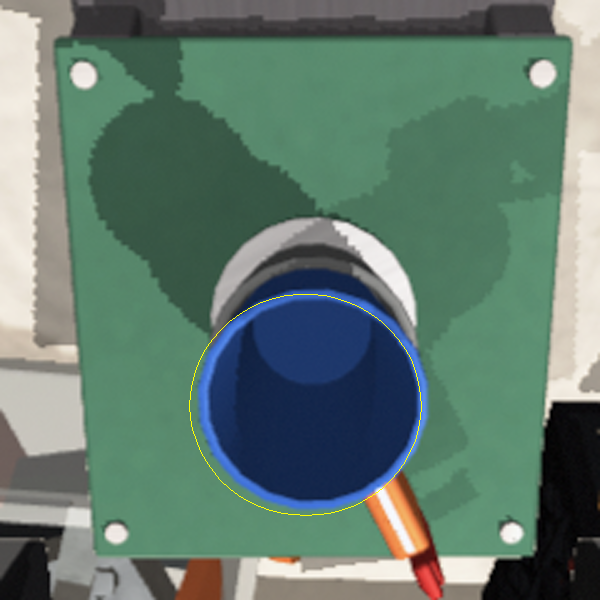

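Home and free. A closer check of fin against pointer.

```bash
python3 - <<'E'
from h import *
c=bot.camera("wrist"); save(c,"k2",(335,260,395,330),9)
E
```

```text
(no output)
```

View pics/k2.png

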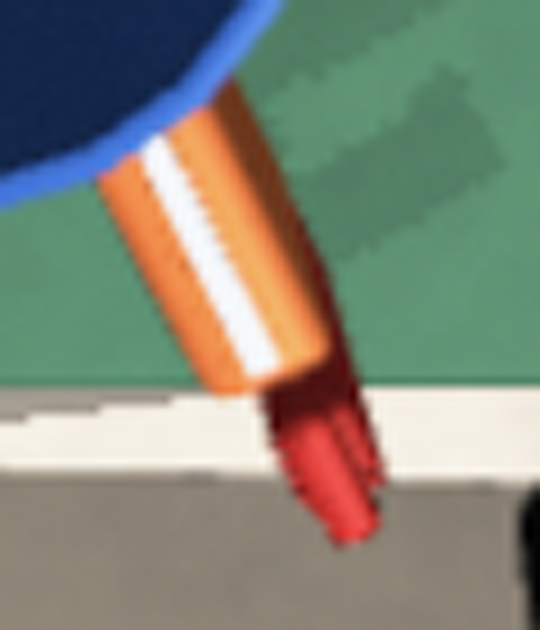

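```bash
python3 - <<'E'
from h import *
c=bot.camera("wrist"); P=PB; F=tum_R(P[2]); o=np.array([P[0],P[1],.095])
K=np.array(c["intrinsics"]);Rc=Rot.from_quat(c["rotation"]).as_matrix();e=np.array(c["eye"])
def un(x,y,h):
    d=F.T@(Rc@np.linalg.inv(K)@np.array([x/9+335-.4,y/9+260-.4,1.])); ee=F.T@(e-o); q=(ee+d*(h-ee[2])/d[2])*1e3; return q.round(1),np.hypot(*q[:2]).round(1),np.arctan2(q[1],q[0]).round(3)
a=un(155,150,.068);b=un(263,370,.068);print(a,b,"stripe dir",np.arctan2(*(b[0]-a[0])[[1,0]]))
m=un(300,440,.062);n=un(355,535,.062);print(m,n,np.arctan2(*(n[0]-m[0])[[1,0]]))
d=(b[0]-a[0])[:2];d/=np.linalg.norm(d);
for q in(m,n):
    v=(q[0]-b[0])[:2];print("pointer off fin line mm",d[0]*v[1]-d[1]*v[0])
E
```

```text
(array([47.3, 25.7, 68. ]), np.float64(53.8), np.float64(0.497)) (array([70.7, 36.8, 68. ]), np.float64(79.7), np.float64(0.48)) stripe dir 0.44292518710832207
(array([81.5, 41.6, 62. ]), np.float64(91.5), np.float64(0.472)) (array([92.3, 47.6, 62. ]), np.float64(103.9), np.float64(0.476)) 0.5070985043923371
pointer off fin line mm -0.2919005949507705
pointer off fin line mm 0.5004010199156284
```

The pointer lies within about 1 mm of the fin line (polar angles 0.48 and 0.47). Handing in.

```bash
python3 - <<'E'
from h import *
c=bot.camera("top"); save(c,"final_top",(170,150,500,320),2.4)
o=bot.get_obs(); print(o["clock"],o["ft_force"]); print(bot.job_done())
E
```

```text
24.2 [ 0.91168132  0.05490391 -0.17701301]
the job is handed in; nothing more can be done
None
```

View pics/final_top.png

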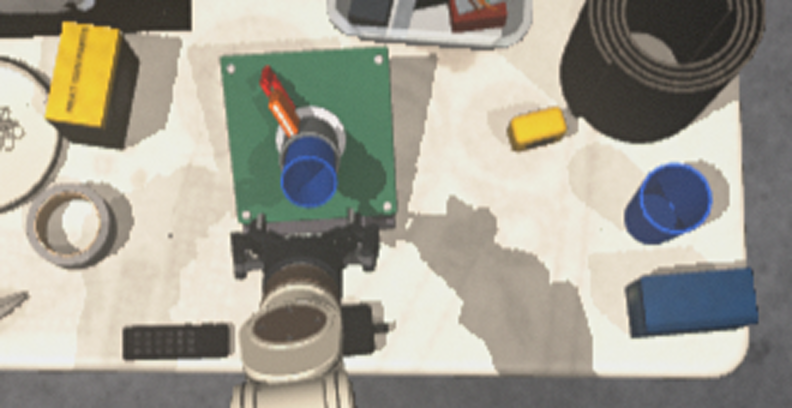

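The job is done and was handed in at 24.2 s of the 51 s allowed; the hand-in reports no verdict. I turned the drum by its fin onto the red pointer, then stood the smaller blue cup fully home in the drum and backed the gripper clear.

**Last checks before hand-in:**
- **Fin and pointer:** the pointer lay within about 1 mm of the fin line in the wrist view; the limit is 7 mm.
- **Liner:** the foot met the drum floor at 14.1 mm out from the face, where 14 mm is nominal, and the cup stayed put when released. It leans about 0.04 rad towards the front, judged by eye from the rim overlay; the limit is 0.12 rad.
- **Other things:** the other items and the larger cup look unmoved in the last top view. The arm hides part of the charger brick there.
- **Forces:** the wrist force read near zero with the gripper clear. The highest reading was about 44 N at the wrist, while pressing the cup down.

**What failed or disagreed:**
- **First fin grip:** it closed on air above the fin. The fingertips stand about 41 mm farther back along the tool than the stated TCP implies, in both the wrist and scene views. I allowed for that from then on.
- **Camera and arm positions:** the wrist camera and the arm disagreed by 2–4 mm. I lined the cup up with the drum by comparing the two in the same picture instead.

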